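# Send the charged battery sleds out from under the guard flap

## Task

Raise the clear guard flap of the charging dock, swing its yellow prop stay up until it stands by itself against its stop, and let the flap down to lean on the stay. Then lift out every battery sled that is in the dock and lay them all flat, rib up, on the floor of the blue carriage; when all are aboard, slide the carriage fully home against the red stop at the far end of its rail. Leave the flap propped on its stay, and leave the other things on the shelf where they are.

Things in the scene. Friction and masses are not known exactly. Their poses are not given: they have to be found in the camera images.
- dock: grey fixed dock with an open well, 200 (x) by 272 mm (y), floor 12 mm above the shelf; near and far walls 10 mm thick, 66 mm high; side walls 8 mm thick, 32 mm high. A 38 mm high contact bar fills the well from x = +25 mm on; the sleds lie before it, ribs about along x. Housing behind, 60 mm deep. Origin: on the shelf under the well's centre; x from the flap's handle side (near) to its hinge
- flap (a joint): the guard flap, a clear plastic panel with an aluminium edge, 0.35 kg, 5 mm thick, hinged along the far (+x) rim of the well. Radians: 0 shut (level), 1.57 upright, 1.7 its back stop. The hinge is slightly stiff: let go above about 1.5 the flap stays up, below that it falls. Leaning on the stay it reads about 1.42
- flap_hinge (a point): point on the flap's hinge line at the middle of the dock, 66 mm above the shelf; the hinge line runs along the dock's y
- flap_bar (a point): middle of the flap's red handle bar: a round bar 10 mm thick, 110 mm long, parallel to the hinge line and 235 mm from it, in the plane of the flap, standing 40 mm off the panel's free edge (30 mm clear gap), so that it can be pinched from above with a finger in the gap; it may turn in the grip as the flap rises
- stay (a joint): prop stay, a yellow bent rod 10 mm thick on the dock's right (-y). Radians: 0 folded level, pointing outwards (dock's -y); 1.57 upright; 1.65 its stop, just past upright, where it stands by its own weight; short of upright it falls back. It passes freely only while the flap is above about 1.45. Upright, its top is 18 mm in front of the hinge line and 95 mm above it
- stay_pivot (a point): the stay's pivot, 36 mm above the shelf; its axis runs along the dock's x
- stay_bar (a point): grip point on the stay's crossbar: round, 10 mm thick, 125 mm from the pivot axis at the stay's outer end, running 50 mm along the dock's -x (towards the robot) from the stay rod; this point is 35 mm along it. Can be pinched from above, fingers closing along the dock's y, and may turn in the grip
- rail: two aluminium rails 340 mm long along x, on a base fixed to the shelf, with a red stop 50 mm high at the far (+x) end. Origin: on the shelf under the rails' middle; x points along the slide to the red stop
- carriage (a joint): travel of the carriage along the rail's x, metres: 0 at the near end, 0.16 fully home at the red stop; starts somewhere in the near part. Sliding takes about 3 N and it stays where it is left
- tray (a point): centre of the top of the carriage's floor, 21 mm above the shelf; x points to the red stop. The carriage is a blue open tray, inside 110 (x) by 254 mm (y), walls 5 mm thick rising 20 mm above the floor, with a black upright handle plate in its middle (70 mm along x, 12 mm thick, top 90 mm above the floor). Each half takes two sleds side by side, ribs along x
- tray_grip (a point): grip point on the carriage's handle plate, on its middle line, 75 mm above the floor of the tray
- pack0: charged battery sled, 0.13 to 0.21 kg: grey base 78 x 46 x 18 mm with an orange carrying rib on top, 60 mm long (along x), 14 mm wide, from 18 to 46 mm above the underside. Origin: centre of the underside; x along its length, z up. Starts flat in the dock's well, about 10 mm from the next. Two to four are there in a run; None: absent
- pack1: charged battery sled, 0.13 to 0.21 kg: grey base 78 x 46 x 18 mm with an orange carrying rib on top, 60 mm long (along x), 14 mm wide, from 18 to 46 mm above the underside. Origin: centre of the underside; x along its length, z up. Starts flat in the dock's well, about 10 mm from the next. Two to four are there in a run; None: absent
- pack2: charged battery sled, 0.13 to 0.21 kg: grey base 78 x 46 x 18 mm with an orange carrying rib on top, 60 mm long (along x), 14 mm wide, from 18 to 46 mm above the underside. Origin: centre of the underside; x along its length, z up. Starts flat in the dock's well, about 10 mm from the next. Two to four are there in a run; None: absent
- pack3: charged battery sled, 0.13 to 0.21 kg: grey base 78 x 46 x 18 mm with an orange carrying rib on top, 60 mm long (along x), 14 mm wide, from 18 to 46 mm above the underside. Origin: centre of the underside; x along its length, z up. Starts flat in the dock's well, about 10 mm from the next. Two to four are there in a run; None: absent
- canister: bystander: screw-top aluminium canister, 72 mm across, 98 mm high; origin under its centre
- tape: bystander: red tape measure, 70 x 40 x 66 mm; origin under its centre
- clutch: bystander: black mic stand clutch, 40 mm across, 70 mm high with a side lug to 55 mm; origin under its centre
- weight: bystander: cast-iron boom counterweight, 76 mm across, 45 mm high; origin under its centre
- torch: bystander: yellow torch lying down, 190 mm long along its x, 44 mm wide and 40 mm high; origin under the middle of its handle

How it is judged:
By the outcome, as a careful person would: the job done as asked, in the order asked, and still so for the second after the job is handed in, with the robot touching nothing.
Of pack0, pack1, pack2, pack3 only 2 to 4 are there at a start; the rules pass over those that are not, and their reading is None.
At some moment in a run one of pack0, pack1, pack2, pack3 may be knocked a few centimetres aside while the robot is not near it.
Once in a run the grip may slacken for a moment while it holds something.
It also fails if it takes over 210 s, if anything falls off the work surface, if the arm or the gripper's body presses on something with over 40 N, if the wrist force passes 120 N, or if a joint passes its speed limit or range.

## Robot

A 6-joint arm with a two-finger parallel gripper is mounted at the origin on the work surface. World frame = base frame: x ahead of the robot, y to its left, z up, the work surface at z = 0. Lengths are in m, angles in rad, forces in N, time in s.
With the tool pointing down it reaches from about 0.225 to 0.875 m from the base axis. Payload 3.4 kg.
Tool frame: the origin (TCP) lies between the finger pads; the fingertips stand 8 mm ahead of it and the grasp point (between the pads) lies 11 mm behind it; z points along the fingers, y is the line along which they close (so a half turn about z gives the same grasp; the last joint's range is limited). The gripper opens to 85 mm and grips with 20 to 120 N. Pads are 22 mm wide; open, the fingers measure 114 mm over their backs; the gripper's body (76 mm by 85 mm) begins 54 mm behind the grasp point. The pads swing forward as they close: fully open they stand 13 mm farther back than shut.
Start: joints at [1.18, 0.276, 1.505, -0, 1.361, -0.121], TCP at [0.153, 0.554, 0.205] pointing down, gripper open.
Joint ranges: [-2.89, 2.89], [-0.75, 2.08], [0.22, 2.7], [-1.18, 4.32], [0.11, 2.71], [-2.7, 2.7]. Speed limits (rad/s): [2.57, 2.57, 3.14, 3.14, 3.14, 3.14].

## Interface

Orientations are given as a unit quaternion [w, x, y, z].
In Python, from rig import manip, optics, finder gives the robot as it stands.
- The arm moves only by the tool servo_tool, never from a script. Its argument "increments" is a list of rows, each a list of 7 numbers: the shift along the tool's x, y, z in cm, then the turn, a rotation vector about the tool's x, y, z in degrees, then the closure, from -1 (fully open) to 1 (shut). In form: [[x, y, z, rx, ry, rz, gripper], ...]. A call has exactly 5 rows; each row shifts and turns the commanded pose from where the row before left it, along the tool's axes as they then stand; what a row does not reach is not made up. A row lasts 1/10 s, in which the tool goes at most 50 mm and 8.59 degrees, less where a joint would pass 70% of its speed; a pose out of reach is approached as far as the arm can. A call is refused whole if a number of a shift passes 5 or a number of a turn 8.59, either way. A call with a gripper value outside its range is refused whole. The fingers move at their own pace and stop on an object; "squeeze" is the grip in N (left out, the last holds). Time passes only in rows, so rows that do not move let the fingers close, or fill a call up. It gives the time, the measured TCP pose, the force, the opening and the grip force at its end, in the units of the state.
- manip.get_state(): the state, without advancing time (a new reading comes with each control period).
- optics.get_image(name): name is "side" or "top"; returns the picture (384x512x3 uint8, red, green, blue); there is no depth.
- optics.get_calibration(name): a dict with "fov_y" (degrees; the focal length in pixels is half the picture's height over the tangent of half this angle, whatever the lens; pixels are square), "cx", "cy" (the principal point, pixels), "world_to_cam" (4x4, takes a point from world to camera coordinates). Camera axes: x right, y down, z forward; pixel columns grow to the right and rows downward; lengths in m; the calibration is good to about 2 mm. A picture is of the moment at which its call begins. get_calibration takes no time and is no camera call.
- manip.sign_off(): hands the job in; it is judged then, once.
Trained networks look in the newest picture that a camera, given by its name, has taken for a name from the list of things; names that differ only in an ending like _2 or _b are one class to them, and where a whole thing is asked for, a point or a joint stands for the part that bears it (a point fixed in the world has none). Each returns a list of dicts, best first, with "p" (0 to 1); they miss things now and then, are a little off and sometimes report something else, mostly with a low value. They report only what shows in the picture. A call takes as long as a camera call.
- finder.silhouettes(label, camera): "region" (384x512 bool, what is visible of it) and "box" ([centre column, centre row, width, height] in pixels, round what is visible of it).
- finder.tip_of(label, camera): "at" ([column, row] in pixels: a listed point, or the origin of a listed thing).
The state is a dict: "clock": time; "qpos": joint angles; "qd": joint speeds; "effort": joint torques, N m; "position": TCP position; "ee_rot": TCP orientation; "contact_force": force on the tool from outside, world axes, zero at the start; "moment": the same for the moment, N m; "width": finger opening in m; "gripper_force": force on a finger pad.
Only numpy, scipy, OpenCV 4.12 (cv2) and the standard library are available. Lean on these libraries where they do the work, as an engineer would, in place of code of your own. Each camera call takes 0.05 s, during which the arm holds its last target. There are 200 camera calls.

## Working session

There is one attempt and no reset: what is moved stays moved. The work goes in short steps, Python scripts to look and compute and a tool call to move; the robot and the scene stay as the last step left them, time stands still between calls to the robot, and variables do not carry over. Pictures are saved under pics/ and viewed, at most 14 in all, crops included, and the job is handed in when it is done.

Besides the shell and the picture viewer there is one more tool, called after "Call:" by a JSON object that holds its "method" and its "body". servo_tool: Moves the arm, as the interface text tells. Its arguments: {"type":"object","properties":{"increments":{"type":"array","items":{"type":"array","items":{"type":"number"}}},"squeeze":{"type":"number"}},"required":["increments"]}

```bash
ls; mkdir -p pics; cat > h.py <<'E'
import numpy as np, cv2
from rig import manip, optics, finder
def snap(c,name=None):
    im=optics.get_image(c)
    if name: cv2.imwrite('pics/'+name+'.png',im[:,:,::-1])
    return im
def cam(c):
    k=optics.get_calibration(c); f=192/np.tan(np.radians(k['fov_y'])/2)
    return f,k['cx'],k['cy'],np.array(k['world_to_cam'])
def P(c):
    f,cx,cy,T=cam(c); return np.array([[f,0,cx],[0,f,cy],[0,0,1]])@T[:3]
def tri(a,b):
    X=cv2.triangulatePoints(P('side'),P('top'),np.float64(a).reshape(2,1),np.float64(b).reshape(2,1)).ravel(); X=X[:3]/X[3]
    e=max(np.linalg.norm(proj('side',X)-a),np.linalg.norm(proj('top',X)-b)); return X,e
def proj(c,X):
    u=P(c)@np.append(X,1); return u[:2]/u[2]
def onz(c,px,z):
    f,cx,cy,T=cam(c); R,t=T[:3,:3],T[:3,3]; o=-R.T@t
    d=R.T@np.array([(px[0]-cx)/f,(px[1]-cy)/f,1]); return o+d*(z-o[2])/d[2]
E
python3 - <<'E'
from h import *
np.set_printoptions(precision=3,suppress=True)
for c in('side','top'):
    snap(c,c+'0'); k=optics.get_calibration(c); T=np.array(k['world_to_cam']); print(c,k['fov_y'],-T[:3,:3].T@T[:3,3],T[2,:3], k['cx'],k['cy'])
for n in ['flap_hinge','flap_bar','stay_pivot','stay_bar','tray','tray_grip','dock','rail','pack0','canister','tape','clutch','weight','torch']:
    r={c:finder.tip_of(n,c) for c in('side','top')}
    print(n,{c:[(np.round(d['at'],1).tolist(),round(d['p'],2)) for d in v[:5]] for c,v in r.items()})
    if r['side'] and r['top']: print('   ',tri(r['side'][0]['at'],r['top'][0]['at']))
s=manip.get_state();print({k:np.round(v,3) for k,v in s.items()})
E
```

```text
pics
side 47.14498814976625 [0.281 0.966 0.963] [ 0.212 -0.684 -0.698] 253.89935957029908 199.23509419506456
top 57.78756040973882 [0.425 0.088 1.213] [ 0.107 -0.001 -0.994] 258.1306335719128 191.34140166768913
flap_hinge {'side': [([198.5, 241.5], 0.57)], 'top': [([201.3, 164.4], 0.77)]}
    (array([0.647, 0.278, 0.06 ]), np.float64(1.7903125064062309))
flap_bar {'side': [([206.0, 344.0], 0.75), ([281.8, 264.6], 0.63), ([281.5, 142.2], 0.29)], 'top': [([195.8, 229.8], 0.64)]}
    (array([ 0.537,  0.392, -0.238]), np.float64(29.555745872358923))
stay_pivot {'side': [], 'top': [([250.2, 170.6], 0.69)]}
stay_bar {'side': [([257.9, 188.5], 0.53)], 'top': [([284.1, 185.7], 0.56), ([374.1, 210.3], 0.32)]}
    (array([ 0.569, -0.004,  0.024]), np.float64(0.6280639768939169))
tray {'side': [], 'top': [([283.9, 185.1], 0.62), ([371.2, 214.0], 0.59)]}
tray_grip {'side': [([307.0, 122.3], 0.82)], 'top': [([377.0, 210.6], 0.58)]}
    (array([ 0.478, -0.295,  0.097]), np.float64(0.4138980564971901))
dock {'side': [([236.8, 265.9], 0.59)], 'top': [([202.2, 195.8], 0.65)]}
    (array([ 0.543,  0.2
[... 738 characters left out ...]
8.5], 0.71)]}
    (array([ 0.446, -0.028,  0.006]), np.float64(0.07704635144447548))
torch {'side': [([299.2, 337.0], 0.69)], 'top': [([156.9, 253.8], 0.88)]}
    (array([ 0.338,  0.437, -0.007]), np.float64(0.9786850318697721))
{'clock': np.float64(1.5), 'qpos': array([ 1.18 ,  0.276,  1.505, -0.   ,  1.361, -0.121]), 'qd': array([ 0.001, -0.   ,  0.001,  0.   ,  0.001,  0.001]), 'effort': array([  0.   , -41.665, -24.609,  -0.   ,   0.   ,   0.   ]), 'position': array([0.153, 0.554, 0.205]), 'ee_rot': array([0.   , 0.134, 0.991, 0.   ]), 'contact_force': array([-1.014,  0.301, -0.15 ]), 'moment': array([ 0.029, -0.032, -0.002]), 'gripper_force': np.float64(0.0), 'width': np.float64(0.086)}
```

View pics/side0.png

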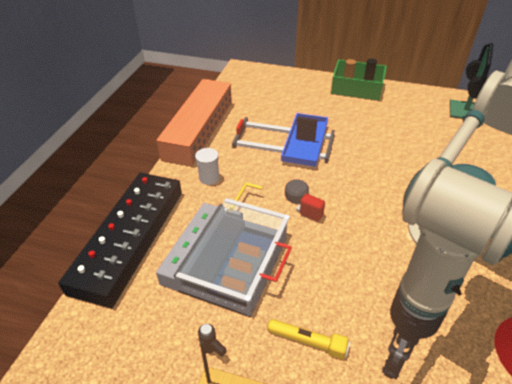

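View pics/top0.png

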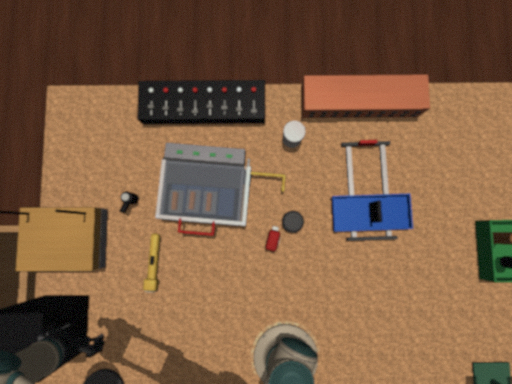

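Both views show the dock with three sleds (top: about (176,198), (192,200), (208,202)). The red bar is at top (197,233) and side (281,263), the yellow stay crossbar at top (284,185), and the blue carriage with its black plate at top (376,211). Next I'll measure the bar, stay and yaw by colour.

```bash
python3 - <<'E'
from h import *
np.set_printoptions(precision=4,suppress=True)
def win(im,cond,x0,x1,y0,y1):
    m=np.zeros(im.shape[:2],np.uint8); m[y0:y1,x0:x1]=cond(im.astype(int))[y0:y1,x0:x1]; return m
red=lambda a:(a[...,0]>110)&(a[...,1]<75)&(a[...,2]<75)
yel=lambda a:(a[...,0]>150)&(a[...,1]>120)&(a[...,2]<70)
T=cv2.imread('pics/top0.png')[:,:,::-1]; S=cv2.imread('pics/side0.png')[:,:,::-1]
for n,im,c,w in [('redT',T,red,(170,225,215,245)),('redS',S,red,(255,300,235,290)),('yT',T,yel,(245,295,165,200)),('yS',S,yel,(225,270,175,215))]:
    m=win(im,c,*w); ys,xs=np.nonzero(m); print(n,len(xs)); 
    x0,y0,x1,y1=xs.min(),ys.min(),xs.max(),ys.max(); print(x0,y0,x1,y1)
    for r in range(y0,y1+1): print(r,''.join('#' if v else '.' for v in m[r,x0:x1+1]))
for n in('flap_bar','stay_bar'):
    pass
# stay_bar/tray reprojection helpers
print('flapbar',tri([281.8,264.6],[195.8,229.8]))
for z in (.066,):
    print('hinge L,R', onz('top',(163,158),z),onz('top',(250,165),z),'near',onz('top',(158,219),z),onz('top',(246,225),z))
E
```

```text
redT 159
178 220 214 235
220 .#...................................
221 ####.................................
222 ####.................................
223 ###................................#.
224 ####..............................###
225 .##..............................####
226 .##...............................###
227 .#................................###
228 ##................................###
229 ###...............................###
230 ######............................###
231 ################..................##.
232 ..###########################....###.
233 .....###############################.
234 ..................##################.
235 ............................#######..
redS 79
263 244 290 280
244 ...............#............
245 ...............###..........
246 ..................#####.....
247 ........................####
248 ..........................##
249 ..........................#.
250 ..........................#.
251 .........................#..
252 .........................#..
253 ........................#...
254 .......................##...
255 ............
[... 1219 characters left out ...]
.....................###
183 ..............................##.
184 ..............................##.
185 ...............................#.
186 ...............................#.
187 .................................
188 .............................##..
189 ..............................#..
190 ..............................##.
yS 3
240 186 253 194
186 .............#
187 ....#.........
188 ..............
189 ..............
190 ..............
191 ..............
192 ..............
193 ..............
194 #.............
flapbar (array([0.42  , 0.2916, 0.0614]), np.float64(0.973591188338825))
hinge L,R [0.6631 0.4036 0.066 ] [0.6368 0.1124 0.066 ] near [0.4595 0.4159 0.066 ] [0.4373 0.1268 0.066 ]
```

```bash
cat >> h.py <<'E'
from scipy.spatial.transform import Rotation as Ro
def rot(q): return Ro.from_quat([q[1],q[2],q[3],q[0]])
def down(psi): # tool y at yaw psi (deg), tool z down
    s,c=np.sin(np.radians(psi)),np.cos(np.radians(psi)); return Ro.from_matrix(np.array([[-s,c,0],[c,s,0],[0,0,-1]]))
def plan(pos,psi=None,st=None):
    """shift (cm) in tool axes now, turn (deg) about tool axes, shift in the axes after the turn"""
    s=st or manip.get_state(); R=rot(s['ee_rot']); p=np.array(s['position'])
    d=(np.array(pos)-p)*100; Rt=down(psi) if psi is not None else R
    np.set_printoptions(precision=2,suppress=True)
    print('t',round(float(s['clock']),1),'p',p.round(4),'now',R.inv().apply(d),'turn',np.degrees((R.inv()*Rt).as_rotvec()),'after',Rt.inv().apply(d))
E
python3 - <<'E'
from h import *
np.set_printoptions(precision=4,suppress=True)
a,e1=tri([289.5,247.5],[213,233.7]); b,e2=tri([275.5,279.5],[180,231]); print(a,e1,b,e2,(a+b)/2,np.linalg.norm(a-b),np.degrees(np.arctan2(*(b-a)[:2])))
for s,t in [((246,185),(283,176.5)),((261,188),(282.5,190)),((257.9,188.5),(283,186))]: print('stay',tri(s,t))
print([onz('top',q,.036) for q in ((250.2,170.6),(252,173.5),(283,176),(283,186),(282.5,190))])
plan([*((a+b)/2)[:2],.16],-4.8)
E
```

```text
[0.4109 0.2351 0.0662] 0.28696095725457316 [0.4206 0.3432 0.066 ] 0.2697929592109348 [0.4157 0.2891 0.0661] 0.10854378981702095 5.1249368688717505
stay (array([0.6038, 0.0007, 0.0334]), np.float64(0.586563230863736))
stay (array([0.5554, 0.003 , 0.0353]), np.float64(0.08692515853125314))
stay (array([0.5678, 0.0001, 0.0277]), np.float64(0.5811926939400986))
[array([0.6229, 0.1125, 0.036 ]), array([0.6128, 0.1064, 0.036 ]), array([0.6032, 0.0005, 0.036 ]), array([0.5688, 0.0011, 0.036 ]), array([0.5551, 0.003 , 0.036 ])]
t 1.5 p [0.15 0.55 0.2 ] now [-32.36 -18.56   4.48] turn [ 0.01 -0.   79.34] after [-24.22  28.37   4.48]
```

Call:
{"method": "servo_tool", "body": {"increments": [[0,0,0,0,0,7.93,-1],[0,0,0,0,0,7.93,-1],[0,0,0,0,0,7.93,-1],[0,0,0,0,0,7.93,-1],[0,0,0,0,0,7.93,-1]], "squeeze": 25}}

```text
clock: 2.0
position: [0.1533, 0.5542, 0.2048]
ee_rot: [-0.0, 0.465, 0.885, 0.0]
contact_force: [-0.5, -0.2, 0.0]
width: 0.0855
gripper_force: 0.0
```

Call:
{"method": "servo_tool", "body": {"increments": [[0,0,0,0,0,7.93,-1],[0,0,0,0,0,7.93,-1],[0,0,0,0,0,7.93,-1],[0,0,0,0,0,7.93,-1],[0,0,0,0,0,7.93,-1]]}}

```text
clock: 2.5
position: [0.1533, 0.5542, 0.2048]
ee_rot: [-0.0, 0.738, 0.675, 0.0]
contact_force: [-0.1, -0.1, -0.5]
width: 0.0854
gripper_force: 0.0
```

Call:
{"method": "servo_tool", "body": {"increments": [[-2.42,2.84,0.3,0,0,0,-1],[-2.42,2.84,0.3,0,0,0,-1],[-2.42,2.84,0.3,0,0,0,-1],[-2.42,2.84,0.3,0,0,0,-1],[-2.42,2.84,0.3,0,0,0,-1]]}}

```text
clock: 3.0
position: [0.2856, 0.4208, 0.1899]
ee_rot: [-0.0, 0.736, 0.677, 0.0]
contact_force: [0.4, -0.2, -0.2]
width: 0.0854
gripper_force: 0.0
```

Call:
{"method": "servo_tool", "body": {"increments": [[-2.42,2.84,0.3,0,0,0,-0.3],[-2.42,2.84,0.3,0,0,0,-0.3],[-2.42,2.84,0.3,0,0,0,-0.3],[-2.42,2.84,0.3,0,0,0,-0.3],[-2.42,2.84,0.3,0,0,0,-0.3]]}}

```text
clock: 3.5
position: [0.4172, 0.2883, 0.1749]
ee_rot: [0.0, 0.736, 0.677, 0.0]
contact_force: [0.5, 0.2, 0.3]
width: 0.0556
gripper_force: 0.0
```

```bash
python3 - <<'E'
from h import *
plan([.4157,.2891,.058],-5.1); print(manip.get_state()['width'])
E
```

```text
t 3.5 p [0.42 0.29 0.17] now [ 0.06 -0.16 11.69] turn [ 0.03 -0.03  0.34] after [ 0.06 -0.16 11.69]
0.05558097886830494
```

Call:
{"method": "servo_tool", "body": {"increments": [[0.06,-0.16,1,0,0,0.34,0.42],[0,0,1,0,0,0,0.42],[0,0,1,0,0,0,0.42],[0,0,1,0,0,0,0.42],[0,0,1,0,0,0,0.42]]}}

```text
clock: 4.0
position: [0.4137, 0.2909, 0.1239]
ee_rot: [-0.0, 0.737, 0.676, -0.0]
contact_force: [0.4, -0.4, -1.1]
width: 0.0247
gripper_force: 0.0
```

Call:
{"method": "servo_tool", "body": {"increments": [[0,0,1.34,0,0,0,0.42],[0,0,1.34,0,0,0,0.42],[0,0,1.34,0,0,0,0.42],[0,0,1.34,0,0,0,0.42],[0,0,1.34,0,0,0,0.42]]}}

```text
clock: 4.5
position: [0.4141, 0.2908, 0.0569]
ee_rot: [-0.0, 0.737, 0.675, 0.0]
contact_force: [0.0, 0.3, 0.0]
width: 0.0248
gripper_force: 0.0
```

Call:
{"method": "servo_tool", "body": {"increments": [[0,0,0,0,0,0,1],[0,0,0,0,0,0,1],[0,0,0,0,0,0,1],[0,0,0,0,0,0,1],[0,0,0,0,0,0,1]]}}

```text
clock: 5.0
position: [0.415, 0.2905, 0.0584]
ee_rot: [0.0, 0.738, 0.675, 0.001]
contact_force: [-0.0, 0.1, -0.8]
width: 0.0002
gripper_force: 0.0
```

The fingers closed on nothing, so I'll take a close look.

```bash
python3 - <<'E'
from h import *
S=snap('side');T=snap('top')
p=manip.get_state()['position'];print(proj('side',p),proj('top',p))
a=cv2.resize(S[215:305,235:325],(400,400),interpolation=cv2.INTER_CUBIC);b=cv2.resize(T[190:260,160:230],(400,400),interpolation=cv2.INTER_CUBIC)
cv2.imwrite('pics/c1.png',np.hstack([a,b])[:,:,::-1])
E
```

```text
[283.02494954 265.36495779] [196.48984943 232.30088151]
```

View pics/c1.png

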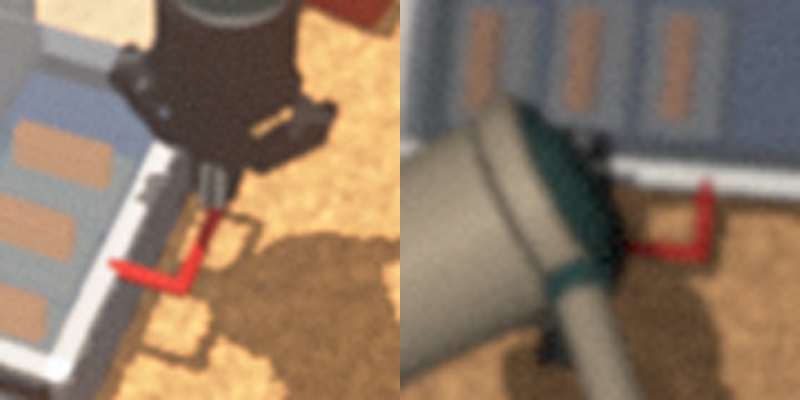

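```bash
python3 - <<'E'
from h import *
s=manip.get_state();p=np.array(s['position']);print(p.round(4),s['contact_force'].round(2),rot(s['ee_rot']).as_matrix().round(3))
np.set_printoptions(precision=1,suppress=True)
for n,d in [('tip',(0,0,-.008)),('tip+20z',(0,0,.012)),('tip+15x',(.015,0,-.008)),('tip-15x',(-.015,0,-.008)),('bar z.066 under',(0,0,.066-p[2]))]:
    print(n,proj('side',p+d), (proj('side',p+d)-[235,215])/90*400)
S=snap('side')
b=cv2.resize(S[235:285,255:305],(600,600),interpolation=cv2.INTER_LANCZOS4);cv2.imwrite('pics/c2.png',b[:,:,::-1])
E
```

```text
[0.4149 0.2903 0.0582] [0.02 0.39 0.93] [[ 0.089  0.996  0.001]
 [ 0.996 -0.089  0.   ]
 [ 0.001  0.001 -1.   ]]
tip [282.9 267.3] [212.9 232.3]
tip+20z [283.2 262.5] [214.2 211. ]
tip+15x [277.2 266. ] [187.7 226.5]
tip-15x [288.6 268.6] [238.3 238.2]
bar z.066 under [283.1 263.5] [213.9 215.5]
```

View pics/c2.png

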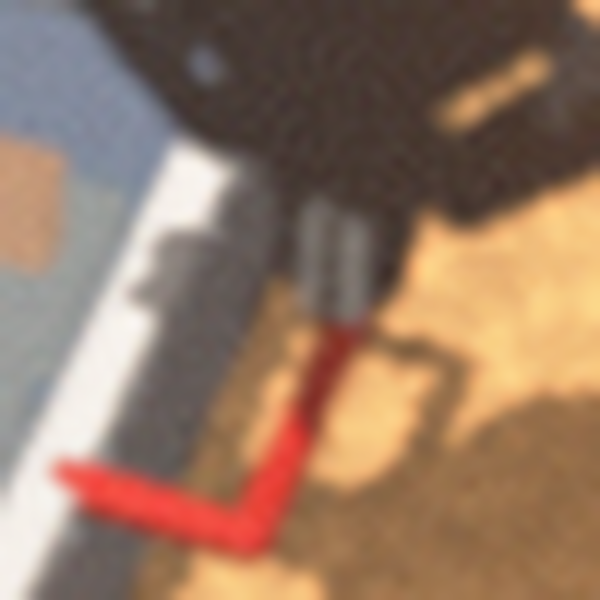

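The closed pads end at side pixel (283,262), just above the red bar. The real fingertips are therefore about 13 mm higher than I assumed. I'll reopen, go lower and close again.

Call:
{"method": "servo_tool", "body": {"increments": [[0,0,-0.5,0,0,0,0.42],[0,0,0,0,0,0,0.42],[0,0.05,1,0,0,0,0.42],[0,0,1,0,0,0,0.42],[0,0,0.3,0,0,0,0.42]]}}

```text
clock: 5.65
position: [0.4139, 0.2895, 0.038]
ee_rot: [-0.0, 0.738, 0.675, -0.002]
contact_force: [-0.3, -0.5, 0.7]
width: 0.0247
gripper_force: 0.0
```

Call:
{"method": "servo_tool", "body": {"increments": [[0,0,0,0,0,0,1],[0,0,0,0,0,0,1],[0,0,0,0,0,0,1],[0,0,0,0,0,0,1],[0,0,0,0,0,0,1]]}}

```text
clock: 6.15
position: [0.415, 0.2898, 0.0398]
ee_rot: [0.0, 0.738, 0.675, -0.0]
contact_force: [0.2, -2.5, -2.1]
width: 0.0087
gripper_force: 26.8
```

```bash
python3 -c "
import numpy as np
t=np.linspace(0,1.63,21);y=-23.5*np.cos(t);z=-23.5*np.sin(t)
a=np.cumsum(np.round(np.diff(y),2));print([[round(float(v),2),round(float(w),2)] for v,w in zip(np.diff(y),np.diff(z))])"
```

```text
[[0.08, -1.91], [0.23, -1.9], [0.39, -1.88], [0.54, -1.84], [0.69, -1.79], [0.83, -1.73], [0.97, -1.65], [1.1, -1.57], [1.22, -1.47], [1.34, -1.37], [1.45, -1.26], [1.54, -1.13], [1.63, -1.0], [1.71, -0.87], [1.77, -0.73], [1.82, -0.58], [1.87, -0.43], [1.89, -0.28], [1.91, -0.12], [1.91, 0.04]]
```

Call:
{"method": "servo_tool", "body": {"increments": [[0,0.08,-1.91,0,0,0,1],[0,0.23,-1.9,0,0,0,1],[0,0.39,-1.88,0,0,0,1],[0,0.54,-1.84,0,0,0,1],[0,0.69,-1.79,0,0,0,1]]}}

```text
clock: 6.65
position: [0.4359, 0.2879, 0.1339]
ee_rot: [0.001, 0.738, 0.675, 0.001]
contact_force: [4.9, -2.5, -5.1]
width: 0.0085
gripper_force: 25.3
```

Call:
{"method": "servo_tool", "body": {"increments": [[0,0.83,-1.73,0,0,0,1],[0,0.97,-1.65,0,0,0,1],[0,1.1,-1.57,0,0,0,1],[0,1.22,-1.47,0,0,0,1],[0,1.34,-1.37,0,0,0,1]]}}

```text
clock: 7.15
position: [0.4899, 0.2828, 0.211]
ee_rot: [0.001, 0.738, 0.675, 0.0]
contact_force: [4.2, -1.9, -7.7]
width: 0.0083
gripper_force: 24.2
```

Call:
{"method": "servo_tool", "body": {"increments": [[0,1.45,-1.26,0,0,0,1],[0,1.54,-1.13,0,0,0,1],[0,1.63,-1.0,0,0,0,1],[0,1.71,-0.87,0,0,0,1],[0,1.77,-0.73,0,0,0,1]]}}

```text
clock: 7.65
position: [0.5691, 0.2756, 0.2614]
ee_rot: [-0.0, 0.738, 0.675, -0.001]
contact_force: [-0.6, -2.0, -2.1]
width: 0.0076
gripper_force: 24.3
```

Call:
{"method": "servo_tool", "body": {"increments": [[0,1.82,-0.58,0,0,0,1],[0,1.87,-0.43,0,0,0,1],[0,1.89,-0.28,0,0,0,1],[0,1.91,-0.12,0,0,0,1],[0,1.91,0.04,0,0,0,1]]}}

```text
clock: 8.15
position: [0.6648, 0.2671, 0.2775]
ee_rot: [0.002, 0.738, 0.675, 0.002]
contact_force: [-0.4, -2.6, 21.6]
width: 0.0032
gripper_force: 24.6
```

```bash
python3 - <<'E'
from h import *
S=snap('side');T=snap('top')
a=cv2.resize(S[150:310,150:310],(400,400));b=cv2.resize(T[110:250,140:280],(400,400))
cv2.imwrite('pics/c3.png',np.hstack([a,b])[:,:,::-1])
E
```

```text
(no output)
```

View pics/c3.png

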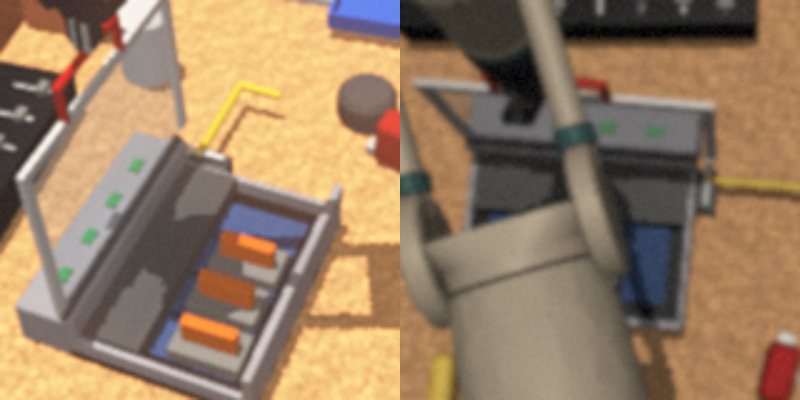

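The side view shows the flap upright, about 1.6, with the bar near side (183,175), and three orange ribs clear in the well. I'll release it and retract upward.

Call:
{"method": "servo_tool", "body": {"increments": [[0,0,-0.2,0,0,0,0.4],[0,0,0,0,0,0,0.4],[0,0,0,0,0,0,0.2],[0,0,-1,0,0,0,0.2],[0,0,-2,0,0,0,0.2]]}}

```text
clock: 8.75
position: [0.6618, 0.2682, 0.3048]
ee_rot: [-0.001, 0.738, 0.675, -0.002]
contact_force: [0.9, -0.6, -0.3]
width: 0.0338
gripper_force: 0.0
```

Call:
{"method": "servo_tool", "body": {"increments": [[0,0,-3,0,0,0,0],[0,0,-1,0,0,0,0],[0,-4,0,0,0,0,0],[0,-4,0,0,0,0,0],[0,-4,0,0,0,0,0]]}}

```text
clock: 9.25
position: [0.542, 0.2788, 0.3456]
ee_rot: [-0.0, 0.738, 0.675, -0.001]
contact_force: [0.5, 0.3, 0.9]
width: 0.0428
gripper_force: 0.0
```

```bash
python3 - <<'E'
from h import *
S=snap('side','s4')
for n in('flap_bar','stay_bar','stay_pivot','flap_hinge'):
    print(n,[(d['at'],d['p']) for d in finder.tip_of(n,'side')])
plan([.569,.001,.14],84.9)
red=lambda a:(a[...,0]>110)&(a[...,1]<75)&(a[...,2]<75)
m=red(S.astype(int));m[:, :150]=0;m[:,230:]=0;m[:140]=0;m[230:]=0;ys,xs=np.nonzero(m);print(len(xs),xs.min(),xs.max(),ys.min(),ys.max(),list(zip(xs,ys))[::4])
for th in(1.4,1.5,1.55,1.6,1.65,1.7):
    x=np.array([np.cos(np.radians(5.1)),-np.sin(np.radians(5.1)),0]);h=np.array([.4157,.2891,.066])+.235*x
    b=h-.235*np.cos(th)*x+[0,0,.235*np.sin(th)]; yv=np.array([-x[1],x[0],0])
    print(th,proj('side',b-.05*yv),proj('side',b+.05*yv))
E
```

```text
flap_bar [([177.1, 171.5], 0.63)]
stay_bar [([258.1, 186.5], 0.57)]
stay_pivot [([238.8, 263.3], 0.67), ([229.9, 211.8], 0.61)]
flap_hinge [([200.4, 238.1], 0.9)]
t 9.5 p [0.54 0.28 0.35] now [-27.46   4.94  20.66] turn [  0.06   0.04 -89.98] after [ -4.97 -27.46  20.67]
280 150 205 140 197 [(np.int64(200), np.int64(140)), (np.int64(205), np.int64(141)), (np.int64(152), np.int64(145)), (np.int64(154), np.int64(147)), (np.int64(195), np.int64(149)), (np.int64(189), np.int64(154)), (np.int64(188), np.int64(155)), (np.int64(150), np.int64(156)), (np.int64(158), np.int64(156)), (np.int64(189), np.int64(156)), (np.int64(150), np.int64(157)), (np.int64(158), np.int64(157)), (np.int64(188), np.int64(157)), (np.int64(151), np.int64(158)), (np.int64(186), np.int64(158)), (np.int64(190), np.int64(158)), (np.int64(154), np.int64(159)), (np.int64(185), np.int64(159)), (np.int64(189), np.int64(159)), (np.int64(152), np.int64(160)), (np.int64(183), np.int64(160)), (np.int64(187), np.int64(160)), (np.int64(191), np.int64(160)), (np.int64(152), np.int64(161)), (np.int64(182), np.int64(161)), (np.int
[... 946 characters left out ...]
182)), (np.int64(164), np.int64(183)), (np.int64(168), np.int64(183)), (np.int64(168), np.int64(184)), (np.int64(164), np.int64(186)), (np.int64(165), np.int64(187)), (np.int64(165), np.int64(188)), (np.int64(165), np.int64(189)), (np.int64(169), np.int64(189)), (np.int64(168), np.int64(190)), (np.int64(168), np.int64(191)), (np.int64(168), np.int64(192)), (np.int64(168), np.int64(193)), (np.int64(168), np.int64(194)), (np.int64(168), np.int64(195)), (np.int64(169), np.int64(196))]
1.4 [215.41 163.17] [196.1  190.07]
1.5 [206.46 159.99] [186.62 186.56]
1.55 [202.01 158.7 ] [181.93 185.1 ]
1.6 [197.61 157.6 ] [177.3  183.84]
1.65 [193.27 156.7 ] [172.74 182.79]
1.7 [189. 156.] [168.27 181.94]
```

Call:
{"method": "servo_tool", "body": {"increments": [[0,0,0,0,0,-8.18,0.2],[0,0,0,0,0,-8.18,0.2],[0,0,0,0,0,-8.18,0.2],[0,0,0,0,0,-8.18,0.2],[0,0,0,0,0,-8.18,0.2]]}}

```text
clock: 10.0
position: [0.5453, 0.2786, 0.3456]
ee_rot: [-0.0, 0.453, 0.891, -0.0]
contact_force: [0.3, -0.4, 0.6]
width: 0.0342
gripper_force: 0.0
```

Call:
{"method": "servo_tool", "body": {"increments": [[0,0,0,0,0,-8.18,0.2],[0,0,0,0,0,-8.18,0.2],[0,0,0,0,0,-8.18,0.2],[0,0,0,0,0,-8.18,0.2],[0,0,0,0,0,-8.18,0.2]]}}

```text
clock: 10.5
position: [0.5453, 0.2786, 0.3455]
ee_rot: [-0.0, 0.113, 0.994, -0.0]
contact_force: [0.0, 0.9, -0.1]
width: 0.0339
gripper_force: 0.0
```

Call:
{"method": "servo_tool", "body": {"increments": [[0,0,0,0,0,-8.18,0.2],[-1.14,-3,0,0,0,0,0.2],[-1.14,-4,1,0,0,0,0.2],[-1.14,-4,2,0,0,0,0.2],[-1.14,-4,2,0,0,0,0.2]]}}

```text
clock: 11.0
position: [0.5776, 0.1234, 0.2955]
ee_rot: [0.001, 0.045, 0.999, -0.0]
contact_force: [1.5, -0.0, 0.3]
width: 0.0339
gripper_force: 0.0
```

Call:
{"method": "servo_tool", "body": {"increments": [[0,-4,2,0,0,0,0.2],[0,-4,2,0,0,0,0.2],[0,-4,3,0,0,0,0.2],[0,-0.5,4,0,0,0,0.2],[0,0,4,0,0,0,0.2]]}}

```text
clock: 11.5
position: [0.5661, -0.0022, 0.1449]
ee_rot: [0.001, 0.047, 0.999, -0.0]
contact_force: [-0.3, -0.5, -0.6]
width: 0.0346
gripper_force: 0.0
```

```bash
python3 - <<'E'
from h import *
plan([.563,.001,.010],84.9)
E
```

```text
t 11.5 p [ 0.57 -0.    0.14] now [ 0.36  0.29 13.49] turn [-0.03  0.09 -0.25] after [ 0.33  0.29 13.49]
```

Call:
{"method": "servo_tool", "body": {"increments": [[0.35,0.29,2.5,0,0,0,0.2],[0,0,3,0,0,0,0.2],[0,0,3,0,0,0,0.2],[0,0,3,0,0,0,0.2],[0,0,2,0,0,0,0.2]]}}

```text
clock: 12.0
position: [0.5613, 0.0032, 0.0085]
ee_rot: [-0.001, 0.045, 0.999, 0.0]
contact_force: [0.4, 0.2, -0.6]
width: 0.0339
gripper_force: 0.0
```

Call:
{"method": "servo_tool", "body": {"increments": [[0,0,0,0,0,0,1],[0,0,0,0,0,0,1],[0,0,0,0,0,0,1],[0,0,0,0,0,0,1],[0,0,0,0,0,0,1]]}}

```text
clock: 12.5
position: [0.5615, 0.0027, 0.0126]
ee_rot: [0.001, 0.044, 0.999, -0.001]
contact_force: [-1.9, -4.7, -0.7]
width: 0.0073
gripper_force: 24.3
```

```bash
python3 -c "
import numpy as np
t=np.linspace(0,1.66,16);y=-12.5*np.cos(t);z=-12.5*np.sin(t)
print([[round(float(v),2),round(float(w),2)] for v,w in zip(np.diff(y),np.diff(z))])"
```

```text
[[0.08, -1.38], [0.23, -1.36], [0.38, -1.33], [0.52, -1.28], [0.66, -1.21], [0.79, -1.13], [0.91, -1.04], [1.02, -0.93], [1.12, -0.81], [1.2, -0.69], [1.27, -0.55], [1.32, -0.41], [1.36, -0.26], [1.38, -0.11], [1.38, 0.05]]
```

Call:
{"method": "servo_tool", "body": {"increments": [[0,0,0,0,0,0,0.2],[0,0,0,0,0,0,0.2],[0,0,0.4,0,0,0,0.2],[0,0,0.4,0,0,0,0.2],[0,0,0.2,0,0,0,0.2]]}}

```text
clock: 13.0
position: [0.561, 0.0043, 0.001]
ee_rot: [-0.0, 0.045, 0.999, 0.0]
contact_force: [0.1, 0.1, 0.4]
width: 0.0344
gripper_force: 0.0
```

Call:
{"method": "servo_tool", "body": {"increments": [[0,0,0,0,0,0,1],[0,0,0,0,0,0,1],[0,0,0,0,0,0,1],[0,0,0,0,0,0,1],[0,0,0,0,0,0,1]]}}

```text
clock: 13.5
position: [0.5609, 0.0027, 0.0014]
ee_rot: [-0.0, 0.044, 0.999, -0.001]
contact_force: [-0.6, -5.1, -0.3]
width: 0.0082
gripper_force: 24.8
```

```bash
python3 - <<'E'
from h import *
S=snap('side');p=manip.get_state()['position'];print(p,proj('side',np.array(p)-[0,0,.008]))
b=cv2.resize(S[155:225,215:285],(560,560),interpolation=cv2.INTER_LANCZOS4);cv2.imwrite('pics/c5.png',b[:,:,::-1])
E
```

```text
[0.56089502 0.00269799 0.00141742] [259.41202063 197.30422562]
```

View pics/c5.png

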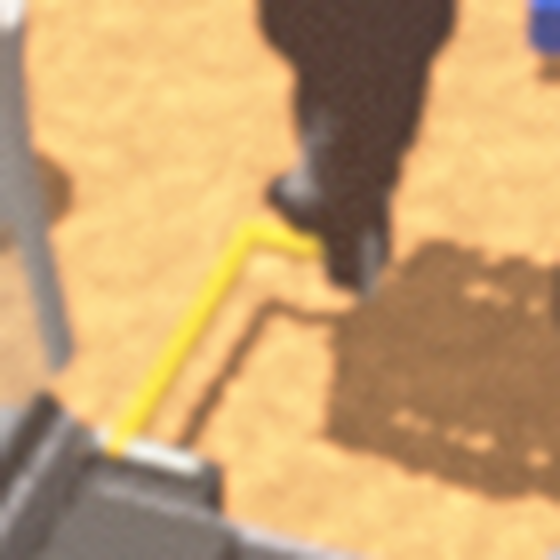

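The finger tip shows at side pixel (261,191), holding the yellow crossbar well up the pads. Next I'll swing the stay.

Call:
{"method": "servo_tool", "body": {"increments": [[0,0.08,-1.38,0,0,0,1],[0,0.23,-1.36,0,0,0,1],[0,0.38,-1.33,0,0,0,1],[0,0.52,-1.28,0,0,0,1],[0,0.66,-1.21,0,0,0,1]]}}

```text
clock: 14.05
position: [0.5626, 0.0204, 0.0679]
ee_rot: [-0.0, 0.044, 0.999, -0.002]
contact_force: [-1.5, -6.4, 2.4]
width: 0.0087
gripper_force: 24.4
```

Call:
{"method": "servo_tool", "body": {"increments": [[0,0.79,-1.13,0,0,0,1],[0,0.91,-1.04,0,0,0,1],[0,1.02,-0.93,0,0,0,1],[0,1.12,-0.81,0,0,0,1],[0,1.2,-0.69,0,0,0,1]]}}

```text
clock: 14.55
position: [0.5673, 0.0702, 0.1155]
ee_rot: [0.001, 0.044, 0.999, -0.003]
contact_force: [-3.2, -5.5, 9.1]
width: 0.0082
gripper_force: 25.4
```

Call:
{"method": "servo_tool", "body": {"increments": [[0,1.27,-0.55,0,0,0,1],[0,1.32,-0.41,0,0,0,1],[0,1.36,-0.26,0,0,0,1],[0,1.38,-0.11,0,0,0,1],[0,1.38,0.05,0,0,0,1]]}}

```text
clock: 15.05
position: [0.5735, 0.1382, 0.1266]
ee_rot: [0.0, 0.044, 0.999, -0.002]
contact_force: [-3.6, -32.9, 14.0]
width: 0.0086
gripper_force: 28.4
```

```bash
python3 - <<'E'
from h import *
S=snap('side')
b=cv2.resize(S[120:260,140:300],(640,560),interpolation=cv2.INTER_LANCZOS4);cv2.imwrite('pics/c6.png',b[:,:,::-1])
E
```

```text
(no output)
```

View pics/c6.png

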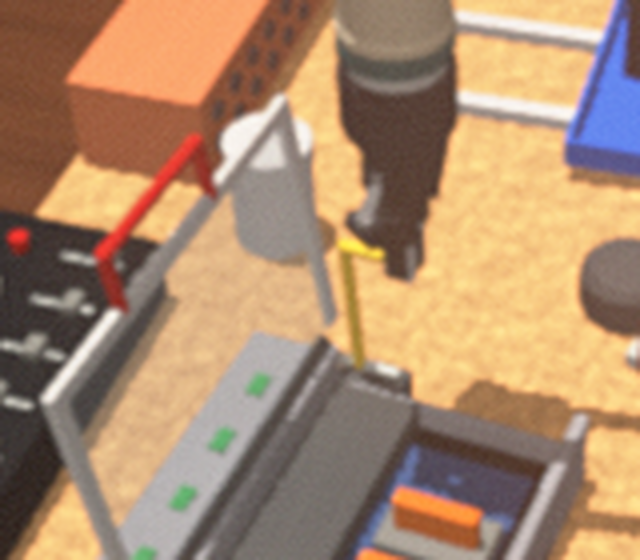

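The stay stands upright with its crossbar gripped at side pixel (229,182), and the flap is beyond it at its back stop. I'll release, go up and turn for the flap bar.

Call:
{"method": "servo_tool", "body": {"increments": [[0,-0.3,0,0,0,0,1],[0,0,0,0,0,0,0.2],[0,0,0,0,0,0,0.2],[0,0,0,0,0,0,0.2],[0,0,-1,0,0,0,0.2]]}}

```text
clock: 15.6
position: [0.5717, 0.1368, 0.1344]
ee_rot: [-0.002, 0.045, 0.999, -0.0]
contact_force: [-0.1, 1.0, -1.2]
width: 0.0339
gripper_force: 0.0
```

Call:
{"method": "servo_tool", "body": {"increments": [[0,0,-2,0,0,0,0.2],[0,0,-4,0,0,0,0.2],[0,0,-5,0,0,0,0.2],[0,0,-5,0,0,0,0.2],[0,0,-5,0,0,0,0.2]]}}

```text
clock: 16.1
position: [0.5727, 0.1368, 0.3487]
ee_rot: [0.0, 0.045, 0.999, 0.0]
contact_force: [0.7, -0.3, 1.3]
width: 0.034
gripper_force: 0.0
```

Call:
{"method": "servo_tool", "body": {"increments": [[0,0,-1.5,0,0,8.18,0.2],[0,0,0,0,0,8.18,0.2],[0,0,0,0,0,8.18,0.2],[0,0,0,0,0,8.18,0.2],[0,0,0,0,0,8.18,0.2]]}}

```text
clock: 16.6
position: [0.573, 0.1368, 0.3616]
ee_rot: [0.0, 0.394, 0.919, 0.0]
contact_force: [0.6, -0.3, -0.7]
width: 0.0341
gripper_force: 0.0
```

Call:
{"method": "servo_tool", "body": {"increments": [[0,0,0,0,0,8.18,0.2],[0,0,0,0,0,8.18,0.2],[0,0,0,0,0,8.18,0.2],[0,0,0,0,0,8.18,0.2],[0,0,0,0,0,8.18,0.2]]}}

```text
clock: 17.1
position: [0.573, 0.1368, 0.3615]
ee_rot: [0.0, 0.69, 0.724, 0.0]
contact_force: [0.2, -0.0, 0.0]
width: 0.0344
gripper_force: 0.0
```

Call:
{"method": "servo_tool", "body": {"increments": [[0,0,0,0,0,8.18,0.2],[0,0,0,0,0,0,0.2],[0,0,0,0,0,0,0.2],[0,0,0,0,0,0,0.2],[0,0,0,0,0,0,0.2]]}}

```text
clock: 17.6
position: [0.5731, 0.1366, 0.361]
ee_rot: [0.0, 0.737, 0.675, 0.0]
contact_force: [0.5, 0.2, 0.4]
width: 0.0342
gripper_force: 0.0
```

```bash
python3 - <<'E'
from h import *
S=snap('side');T=snap('top')
red=lambda a:(a[...,0]>110)&(a[...,1]<75)&(a[...,2]<75)
def ends(im,x0,x1,y0,y1,name):
    m=np.zeros(im.shape[:2],np.uint8);m[y0:y1,x0:x1]=red(im.astype(int))[y0:y1,x0:x1];ys,xs=np.nonzero(m);print(name,len(xs))
    for r in range(ys.min(),ys.max()+1): print(r,xs.min(),''.join('#' if v else '.' for v in m[r,xs.min():xs.max()+1]))
ends(S,160,200,145,200,'S'); ends(T,165,225,120,165,'T')
plan([.680,.266,.36],-5.1)
for c in('side','top'): print([(d['at'],d['p']) for d in finder.tip_of('flap_bar',c)],[(d['at'],d['p']) for d in finder.tip_of('stay_bar',c)])
cv2.imwrite('pics/c7.png',np.hstack([cv2.resize(S[120:270,140:290],(400,400)),cv2.resize(T[100:250,150:300],(400,400))])[:,:,::-1])
E
```

```text
S 232
147 163 ...................................#
148 163 ...................................#
149 163 ....................................
150 163 ................................#...
151 163 ....................................
152 163 ...............................#....
153 163 ..............................#.....
154 163 ........................###.........
155 163 ........................#####.#.....
156 163 .......................######.......
157 163 ......................#######.......
158 163 .....................########.......
159 163 ....................##########......
160 163 ...................############.....
161 163 ...................#####.#####......
162 163 ..................#####...####......
163 163 .................#####....####......
164 163 ................#####.....###.......
165 163 ................###........###......
166 163 ................##..........##......
167 163 ...............###..........###.....
168 163 ..............###............##.....
169 163 .............###....................
170 163 ............###.....................
171 163 ......
[... 731 characters left out ...]
...................
188 163 ..####..............................
189 163 ..#####.............................
190 163 ...####.............................
191 163 ...####.............................
192 163 ...#####............................
193 163 ....####............................
194 163 ....####............................
195 163 .....####...........................
196 163 ......###...........................
197 163 ........#...........................
T 8
130 170 .##
131 170 ###
132 170 ##.
133 170 #..
t 17.7 p [0.57 0.14 0.36] now [13.83  9.51  0.1 ] turn [ 0.   -0.01  0.05] after [13.83  9.5   0.09]
[([178.9, 169.9], 0.66)] [([235.0, 185.9], 0.65)]
[] [([242.4, 175.1], 0.56)]
```

View pics/c7.png

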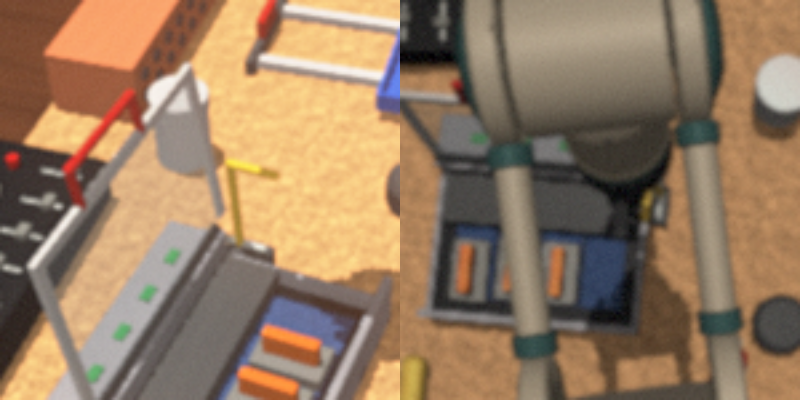

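The stay now stands alone (side (231,190)), with the flap at its back stop and its bar mid at side (177,168). Now I'll take the flap bar.

Call:
{"method": "servo_tool", "body": {"increments": [[2.77,1.98,0,0,0,0,-0.2],[2.77,1.98,0,0,0,0,-0.2],[2.77,1.98,0,0,0,0,-0.2],[2.77,1.98,0,0,0,0,-0.2],[2.77,1.98,0,0,0,0,-0.2]]}}

```text
clock: 18.4
position: [0.6848, 0.2668, 0.3609]
ee_rot: [0.0, 0.738, 0.675, 0.0]
contact_force: [-0.6, -0.3, 0.8]
width: 0.0512
gripper_force: 0.0
```

Call:
{"method": "servo_tool", "body": {"increments": [[0,0,2,0,0,0,-0.2],[0,0,2,0,0,0,-0.2],[0,0,2,0,0,0,-0.2],[0,0,2,0,0,0,-0.2],[0,0,1.6,0,0,0,-0.2]]}}

```text
clock: 18.9
position: [0.6837, 0.2658, 0.2633]
ee_rot: [-0.0, 0.738, 0.675, -0.001]
contact_force: [0.0, -0.0, -0.0]
width: 0.051
gripper_force: 0.0
```

Call:
{"method": "servo_tool", "body": {"increments": [[0,0,0,0,0,0,1],[0,0,0,0,0,0,1],[0,0,0,0,0,0,1],[0,0,0,0,0,0,1],[0,0,0,0,0,0,1]]}}

```text
clock: 19.4
position: [0.6833, 0.2661, 0.2662]
ee_rot: [-0.0, 0.738, 0.675, 0.0]
contact_force: [-4.2, 0.3, 2.3]
width: 0.0087
gripper_force: 26.0
```

```bash
python3 -c "
import numpy as np
t=np.linspace(1.7,1.40,6);y=-23.5*np.cos(t);z=-23.5*np.sin(t)
print([[round(float(v),2),round(float(w),2)] for v,w in zip(np.diff(y),np.diff(z))])"
```

```text
[[-1.4, -0.14], [-1.41, -0.06], [-1.41, 0.03], [-1.41, 0.11], [-1.4, 0.2]]
```

Call:
{"method": "servo_tool", "body": {"increments": [[0,-1.4,-0.14,0,0,0,1],[0,-1.4,-0.06,0,0,0,1],[0,-1.4,0.03,0,0,0,1],[0,-1.4,0.1,0,0,0,1],[0,-0.8,0.1,0,0,0,1]]}}

```text
clock: 19.9
position: [0.6211, 0.2718, 0.2664]
ee_rot: [0.001, 0.738, 0.675, 0.002]
contact_force: [0.2, 0.5, 5.7]
width: 0.0087
gripper_force: 26.6
```

Call:
{"method": "servo_tool", "body": {"increments": [[0,-0.2,0.05,0,0,0,1],[0,0,0,0,0,0,0.6],[0,0,0,0,0,0,0.4],[0,0,0,0,0,0,0.2],[0,0,0,0,0,0,0]]}}

```text
clock: 20.4
position: [0.6185, 0.2715, 0.2634]
ee_rot: [-0.0, 0.738, 0.675, -0.0]
contact_force: [-1.3, 0.4, 0.3]
width: 0.0428
gripper_force: 0.0
```

Call:
{"method": "servo_tool", "body": {"increments": [[0,0,-1,0,0,0,-0.2],[0,0,-3,0,0,0,-0.2],[0,0,-4,0,0,0,-0.2],[0,-4,-1,0,0,0,-0.2],[0,-4,0,0,0,0,-0.2]]}}

```text
clock: 20.9
position: [0.5399, 0.2791, 0.3569]
ee_rot: [0.001, 0.738, 0.674, 0.003]
contact_force: [-1.1, 0.1, -0.1]
width: 0.0511
gripper_force: 0.0
```

Call:
{"method": "servo_tool", "body": {"increments": [[-2,-5,0,0,0,-8.18,-0.2],[0,-5,0,0,0,-8.18,-0.2],[0,-5,0,0,0,-8.18,-0.2],[0,-5,0,0,0,-8.18,-0.2],[0,0,0,0,0,-8.18,-0.2]]}}

```text
clock: 21.4
position: [0.3384, 0.2334, 0.356]
ee_rot: [-0.0, 0.452, 0.892, 0.0]
contact_force: [0.4, 0.5, 0.1]
width: 0.0513
gripper_force: 0.0
```

```bash
python3 - <<'E'
from h import *
S=snap('side');T=snap('top')
for n in ['flap_bar','stay_bar','pack0']:
  for c in('side','top'): print(n,c,[(np.round(d['at'],1),round(d['p'],2)) for d in finder.tip_of(n,c)])
org=lambda a:(a[...,0]>160)&(a[...,0]-a[...,2]>90)&(a[...,1]<150)&(a[...,1]>50)
def comps(im,w):
    x0,x1,y0,y1=w;m=np.zeros(im.shape[:2],np.uint8);m[y0:y1,x0:x1]=org(im.astype(int))[y0:y1,x0:x1]
    n,l,s,ce=cv2.connectedComponentsWithStats(m)
    for i in range(1,n):
        if s[i,4]>25:
            ys,xs=np.nonzero(l==i); print(ce[i],s[i,4],cv2.minAreaRect(np.c_[xs,ys].astype(np.float32)))
comps(S,(180,290,215,310));comps(T,(150,260,150,225))
plan([.5,.2,.3],84.9)
cv2.imwrite('pics/c8.png',np.hstack([cv2.resize(S[120:310,130:320],(400,400)),cv2.resize(T[100:250,130:280],(400,400))])[:,:,::-1])
E
```

```text
flap_bar side [(array([202.2, 176.5]), 0.75)]
flap_bar top [(array([184.9, 157.1]), 0.89)]
stay_bar side []
stay_bar top [(array([244.5, 176.7]), 0.58), (array([202.1, 161.5]), 0.43), (array([291.2, 140. ]), 0.31)]
pack0 side [(array([240.2, 273.2]), 0.96), (array([230.8, 290.2]), 0.86), (array([258.1, 253.7]), 0.75)]
pack0 top [(array([213.8, 209.2]), 0.81), (array([193.8, 199.8]), 0.64), (array([178.7, 201.4]), 0.59)]
[256.42105263 245.90977444] 133 ((255.99391174316406, 245.87408447265625), (21.509366989135742, 8.653193473815918), 8.530765533447266)
[240.28682171 264.56589147] 129 ((239.4000244140625, 264.3000183105469), (23.084625244140625, 9.17060375213623), 18.434947967529297)
[233.6097561  283.18902439] 164 ((232.81353759765625, 282.4810791015625), (23.89447784423828, 10.29300594329834), 17.10272979736328)
[253.34090909 157.63636364] 44 ((252.91177368164062, 157.64706420898438), (14.920376777648926, 4.630461692810059), 30.963754653930664)
[158.26760563 164.45070423] 71 ((158.57191467285156, 164.5582275390625), (14.731385231018066, 6.372565269470215), 65.55604553222656)
[255.47
[... 518 characters left out ...]
034483 197.22413793] 58 ((250.90000915527344, 199.20001220703125), (15.21894359588623, 9.851875305175781), 36.02737808227539)
[173.63333333 199.91666667] 60 ((173.63525390625, 200.01231384277344), (3.621429681777954, 16.20589828491211), 5.194429397583008)
[191.11111111 200.06349206] 63 ((191.16464233398438, 200.01828002929688), (3.644240379333496, 16.343868255615234), 6.34019136428833)
[214.09677419 205.82258065] 62 ((214.1039581298828, 205.9604034423828), (3.5821340084075928, 16.219106674194336), 5.710593223571777)
[252.21656051 213.14649682] 157 ((251.0, 212.0), (24.0, 16.0), 90.0)
t 21.8 p [0.35 0.24 0.35] now [-11.9   10.47   5.37] turn [ -0.04  -0.03 -49.19] after [-15.7   -2.16   5.38]
```

View pics/c8.png

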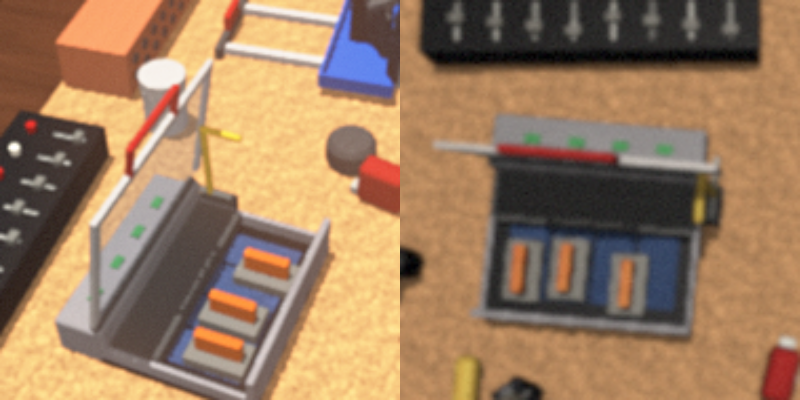

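The flap leans on the stay. Three sleds lie in the well, with ribs in the top view at (174,200), (191,200) and (214,206). The third has been knocked aside a little. I'll measure the sleds and the tray.

```bash
python3 - <<'E'
from h import *
np.set_printoptions(precision=4,suppress=True)
for s,t in [((233.6,283.2),(173.6,199.9)),((240.3,264.6),(191.1,200.1)),((256.4,245.9),(214.1,205.8))]:
    print(tri(s,t),onz('top',t,.056)[:2])
for x,y,a in ((173.6,199.9,5.2),(191.1,200.1,6.3),(214.1,205.8,5.7)):
    r=np.radians(a);d=8*np.array([-np.sin(r),np.cos(r)]);p=onz('top',np.array([x,y])-d,.056)-onz('top',np.array([x,y])+d,.056);print('yaw',np.degrees(np.arctan2(p[1],p[0])),np.linalg.norm(p))
T=snap('top').astype(int)
m=((T[...,2]>110)&(T[...,0]<70)&(T[...,2]-T[...,1]>50)).astype(np.uint8);m[:,:320]=0
ys,xs=np.nonzero(m);r=cv2.minAreaRect(np.c_[xs,ys].astype(np.float32));q=cv2.boxPoints(r);print(r);Q=[onz('top',v,.041)[:2] for v in q];print(np.array(Q),np.mean(Q,0))
for c in('top','side'):
    for n in('tray','tray_grip','rail'): print(n,c,[(np.round(d['at'],1),round(d['p'],2)) for d in finder.tip_of(n,c)])
cv2.imwrite('pics/c9.png',np.hstack([cv2.resize(T[130:250,320:420].astype(np.uint8),(400,480)),cv2.resize(snap('side')[90:180,225:345],(400,300)).repeat(1,0)[:300] if 0 else np.zeros((480,1,3),np.uint8)])[:,:,::-1])
E
```

```text
(array([0.5224, 0.37  , 0.0469]), np.float64(0.3740546189097307)) [0.5229 0.3681]
(array([0.5227, 0.3113, 0.0482]), np.float64(0.11425191839786816)) [0.5217 0.3098]
(array([0.5025, 0.2347, 0.0417]), np.float64(0.13354125429627395)) [0.502 0.233]
yaw -4.2230100920877645 0.053407285208790116
yaw -5.6304740364458175 0.05340002198175703
yaw -5.4418860685328845 0.05325798408913766
((371.7718200683594, 212.2841339111328), (34.20902633666992, 77.60895538330078), 88.40885925292969)
[[ 0.5317 -0.1654]
 [ 0.5366 -0.4283]
 [ 0.4216 -0.425 ]
 [ 0.4167 -0.1649]] [ 0.4767 -0.2959]
tray top [(array([369.6, 213.8]), 0.86)]
tray_grip top [(array([376.7, 210.5]), 0.82)]
rail top [(array([363.9, 192.5]), 0.96), (array([202.6, 162.3]), 0.28)]
tray side [(array([304.7, 140.7]), 0.72), (array([204.2, 345.2]), 0.18), (array([234.3, 263.7]), 0.17)]
tray_grip side [(array([306. , 121.1]), 0.93)]
rail side [(array([281.6, 143.2]), 0.94), (array([297.7, 339.2]), 0.64)]
```

View pics/c9.png

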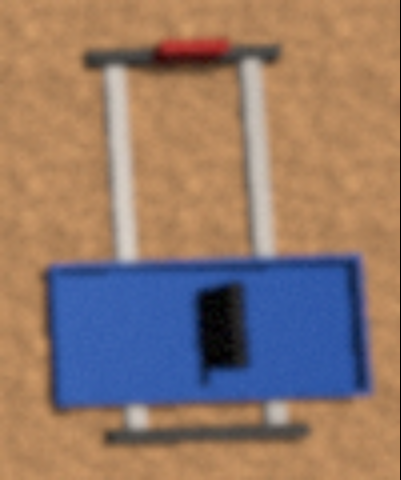

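```bash
python3 - <<'E'
from h import *
f=lambda x,y,z:onz('top',(320+x/4,130+y/4),z)
for a,b in (((126,255),(115,70)),((263,250),(251,65)),((137,415),(115,70)),((277,410),(251,65))):
    p=f(*b,.015)-f(*a,.015);print(np.degrees(np.arctan2(p[1],p[0])),np.linalg.norm(p))
for a,b in (((50,268),(360,256)),((58,408),(370,393))): p=f(*a,.041)-f(*b,.041);print(f(*a,.041),f(*b,.041),np.degrees(np.arctan2(-p[0],p[1])))
print(tri([306,121.1],[376.7,210.5]),tri([304.7,140.7],[369.6,213.8]))
plan([.5027,.2343,.12],84.9)
E
```

```text
1.229886499742591 0.16322977750562037
0.9344463615007003 0.16334129864362176
1.4717958935853213 0.30073252232704145
1.5236987607526646 0.30098941722262085
[ 0.52917295 -0.16530786  0.041     ] [ 0.53700899 -0.42798091  0.041     ] 1.7087349050644007
[ 0.41158729 -0.16825356  0.041     ] [ 0.42170022 -0.42993938  0.041     ] 2.2131130075188805
(array([ 0.47979544, -0.29115043,  0.10383577]), np.float64(0.21303469906949338)) (array([ 0.47659203, -0.29480792,  0.01896083]), np.float64(1.3017025804638755))
t 22.1 p [0.34 0.24 0.35] now [-9.32 12.77 23.39] turn [ -0.02  -0.02 -49.12] after [-15.74   1.31  23.39]
```

Call:
{"method": "servo_tool", "body": {"increments": [[0,0,1,0,0,-8.18,0.2],[0,0,1,0,0,-8.18,0.2],[0,0,1,0,0,-8.18,0.2],[0,0,1,0,0,-8.18,0.2],[0,0,1,0,0,-8.18,0.2]], "squeeze": 50}}

```text
clock: 22.65
position: [0.3446, 0.2353, 0.3037]
ee_rot: [0.0, 0.113, 0.994, 0.0]
contact_force: [0.0, -0.7, -0.5]
width: 0.0344
gripper_force: 0.0
```

Call:
{"method": "servo_tool", "body": {"increments": [[0,0,0,0,0,-8.18,0.2],[-4,0.3,4,0,0,0,0.2],[-4,0.3,4,0,0,0,0.2],[-4,0.3,4,0,0,0,0.2],[-3.7,0.3,4,0,0,0,0.2]]}}

```text
clock: 23.15
position: [0.4865, 0.2335, 0.1605]
ee_rot: [0.001, 0.045, 0.999, 0.0]
contact_force: [0.8, 0.6, -0.2]
width: 0.0343
gripper_force: 0.0
```

```bash
python3 - <<'E'
from h import *
plan([.5027,.2343,.018],84.9)
E
```

```text
t 23.1 p [0.49 0.23 0.16] now [-1.58  0.21 14.26] turn [ 0.04  0.08 -0.03] after [-1.6   0.22 14.25]
```

Call:
{"method": "servo_tool", "body": {"increments": [[-0.2,0.1,3,0,0,0,0.2],[0,0,4,0,0,0,0.2],[0,0,4,0,0,0,0.2],[0,0,2,0,0,0,0.2],[0,0,0.5,0,0,0,0.2]]}}

```text
clock: 23.65
position: [0.4848, 0.2336, 0.0238]
ee_rot: [-0.003, 0.045, 0.999, -0.001]
contact_force: [0.6, 0.3, 1.3]
width: 0.0339
gripper_force: 0.0
```

```bash
python3 - <<'E'
from h import *
plan([.5027,.2343,.018],84.9)
E
```

```text
t 23.6 p [0.48 0.23 0.02] now [-1.78  0.23  0.57] turn [-0.13 -0.31 -0.03] after [-1.77  0.23  0.58]
```

Call:
{"method": "servo_tool", "body": {"increments": [[-1,0.1,0,0,0,0,0.2],[-0.7,0,0,0,0,0,0.2],[0,0,0.5,0,0,0,0.2],[0,0,0,0,0,0,1],[0,0,0,0,0,0,1]]}}

```text
clock: 24.15
position: [0.5041, 0.2336, 0.0222]
ee_rot: [0.0, 0.045, 0.999, -0.0]
contact_force: [0.2, -0.1, 0.9]
width: 0.0121
gripper_force: 50.2
```

Call:
{"method": "servo_tool", "body": {"increments": [[0,0,0,0,0,0,1],[0,0,0,0,0,0,1],[0,0,-1,0,0,0,1],[0,0,-3,0,0,0,1],[0,0,-4,0,0,0,1]]}}

```text
clock: 24.65
position: [0.5016, 0.2334, 0.1006]
ee_rot: [-0.003, 0.045, 0.999, -0.001]
contact_force: [0.6, 0.0, -1.4]
width: 0.0125
gripper_force: 49.7
```

Call:
{"method": "servo_tool", "body": {"increments": [[1,0,-4,0,0,0,1],[3,0,-1,0,0,0,1],[0,0,0,0,0,0,1],[0,0,0,0,0,0,1],[0,0,0,0,0,0,1]]}}

```text
clock: 25.15
position: [0.4641, 0.2373, 0.1511]
ee_rot: [-0.0, 0.045, 0.999, -0.0]
contact_force: [-0.7, -0.7, -2.1]
width: 0.0125
gripper_force: 49.8
```

```bash
python3 - <<'E'
from h import *
plan([.475,-.200,.16],91.6); print(manip.get_state()['width'])
E
```

```text
t 25.1 p [0.46 0.24 0.15] now [ -4.99 -43.46  -0.88] turn [-0.01 -0.02 -6.71] after [  0.13 -43.74  -0.89]
0.012529269246024355
```

Call:
{"method": "servo_tool", "body": {"increments": [[0,0,-0.9,0,0,-6.7,1],[0,-4,0,0,0,0,1],[0,-4,0,0,0,0,1],[0,-4,0,0,0,0,1],[0,-4,0,0,0,0,1]]}}

```text
clock: 25.65
position: [0.4686, 0.0758, 0.1596]
ee_rot: [-0.001, -0.014, 1.0, 0.0]
contact_force: [0.2, -0.5, -2.8]
width: 0.0126
gripper_force: 49.9
```

Call:
{"method": "servo_tool", "body": {"increments": [[0,-4,0,0,0,0,1],[0,-4,0,0,0,0,1],[0,-4,0,0,0,0,1],[0,-4,0,0,0,0,1],[0,-4,0,0,0,0,1]]}}

```text
clock: 26.15
position: [0.474, -0.1245, 0.1596]
ee_rot: [-0.001, -0.013, 1.0, 0.0]
contact_force: [0.6, -0.9, -1.2]
width: 0.0123
gripper_force: 49.9
```

Call:
{"method": "servo_tool", "body": {"increments": [[0,-4,0,0,0,0,1],[0,-3,0,0,0,0,1],[0,0,0,0,0,0,1],[0,0,0,0,0,0,1],[0,0,0,0,0,0,1]]}}

```text
clock: 26.65
position: [0.4756, -0.1917, 0.1598]
ee_rot: [-0.001, -0.014, 1.0, 0.001]
contact_force: [0.1, 0.2, -2.5]
width: 0.0127
gripper_force: 49.9
```

```bash
python3 - <<'E'
from h import *
plan([.4743,-.200,.031],91.6); print(manip.get_state()['width'])
S=snap('side');T=snap('top')
cv2.imwrite('pics/c10.png',np.hstack([cv2.resize(S[60:200,220:360],(400,400)),cv2.resize(T[130:270,300:440],(400,400))])[:,:,::-1])
E
```

```text
t 26.6 p [ 0.48 -0.19  0.16] now [ 0.13 -0.85 12.88] turn [ 0.1  -0.08 -0.01] after [ 0.15 -0.83 12.88]
0.012662268484339878
```

View pics/c10.png

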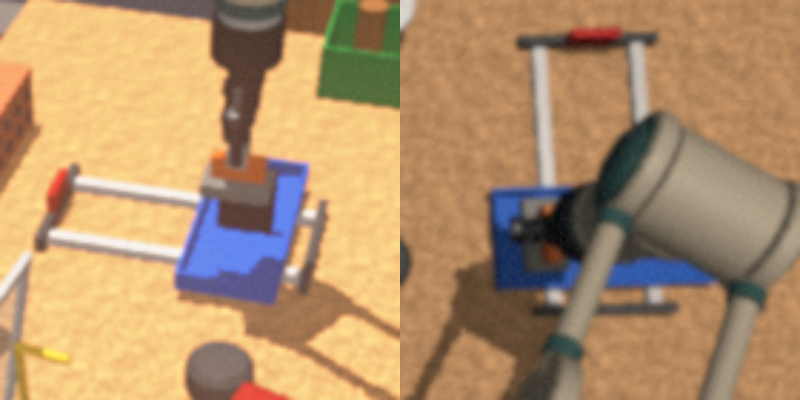

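The sled hangs level over the left half of the tray (top about (352,208)). I'll lower it.

Call:
{"method": "servo_tool", "body": {"increments": [[0.1,-0.8,3,0,0,0,1],[0,0,4,0,0,0,1],[0,0,3,0,0,0,1],[0,0,1.6,0,0,0,1],[0,0,0.5,0,0,0,1]]}}

```text
clock: 27.25
position: [0.4738, -0.1986, 0.0377]
ee_rot: [-0.002, -0.015, 1.0, 0.001]
contact_force: [0.0, -0.4, -1.0]
width: 0.0124
gripper_force: 49.9
```

Call:
{"method": "servo_tool", "body": {"increments": [[0,0,0.4,0,0,0,1],[0,0,0.3,0,0,0,1],[0,0,0.1,0,0,0,1],[0,0,0.0,0,0,0,1],[0,0,0,0,0,0,1]]}}

```text
clock: 27.75
position: [0.4756, -0.2007, 0.0321]
ee_rot: [0.001, -0.014, 1.0, -0.0]
contact_force: [0.1, 0.3, -2.4]
width: 0.0126
gripper_force: 49.9
```

Call:
{"method": "servo_tool", "body": {"increments": [[0,0,0.2,0,0,0,1],[0,0,0.15,0,0,0,1],[0,0,0,0,0,0,1],[0,0,0,0,0,0,1],[0,0,0,0,0,0,1]]}}

```text
clock: 28.25
position: [0.477, -0.2012, 0.0309]
ee_rot: [0.002, -0.014, 1.0, -0.001]
contact_force: [-1.1, 1.1, 14.7]
width: 0.0118
gripper_force: 52.1
```

Call:
{"method": "servo_tool", "body": {"increments": [[0,0,0,0,0,0,0.4],[0,0,0,0,0,0,0.4],[0,0,0,0,0,0,0.4],[0,0,-1,0,0,0,0.4],[0,0,-3,0,0,0,0.4]]}}

```text
clock: 28.75
position: [0.4729, -0.1993, 0.0663]
ee_rot: [-0.003, -0.014, 1.0, 0.002]
contact_force: [0.6, -0.4, 0.4]
width: 0.0258
gripper_force: 0.0
```

Call:
{"method": "servo_tool", "body": {"increments": [[0,0,-5,0,0,0,0.2],[0,0,-4,0,0,6.7,0.2],[0,4,0,0,0,0,0.2],[0,4,0,0,0,0,0.2],[0,4,0,0,0,0,0.2]]}}

```text
clock: 29.25
position: [0.4861, -0.0801, 0.1591]
ee_rot: [0.001, 0.045, 0.999, -0.0]
contact_force: [0.5, -0.4, 0.1]
width: 0.034
gripper_force: 0.0
```

Call:
{"method": "servo_tool", "body": {"increments": [[0.5,4,0,0,0,0,0.2],[0.5,4,0,0,0,0,0.2],[1,4,0,0,0,0,0.2],[1,4,0,0,0,0,0.2],[1,4,0,0,0,0,0.2]]}}

```text
clock: 29.75
position: [0.4634, 0.1233, 0.1586]
ee_rot: [0.0, 0.045, 0.999, 0.0]
contact_force: [1.1, 0.2, 0.8]
width: 0.0342
gripper_force: 0.0
```

Call:
{"method": "servo_tool", "body": {"increments": [[1,4,0,0,0,0,0.2],[0,4,0,0,0,0,0.2],[0,4,0,0,0,0,0.2],[0,4,0,0,0,0,0.2],[0,0,0,0,0,0,0.2]]}}

```text
clock: 30.25
position: [0.4687, 0.2867, 0.1584]
ee_rot: [0.001, 0.043, 0.999, 0.002]
contact_force: [0.3, 0.1, 0.7]
width: 0.0344
gripper_force: 0.0
```

```bash
cat >> h.py <<'E'
def ribs(c,w):
    im=snap(c);a=im.astype(int);x0,x1,y0,y1=w
    m=((a[...,0]>160)&(a[...,0]-a[...,2]>90)&(a[...,1]<150)&(a[...,1]>50)).astype(np.uint8)
    m[:y0]=0;m[y1:]=0;m[:,:x0]=0;m[:,x1:]=0
    n,l,s,ce=cv2.connectedComponentsWithStats(m)
    for i in range(1,n):
        if s[i,4]>25:
            ys,xs=np.nonzero(l==i); r=cv2.minAreaRect(np.c_[xs,ys].astype(np.float32)); print(c,ce[i].round(1),s[i,4],np.round(r[1],1),round(r[2],1))
E
python3 - <<'E'
from h import *
plan([.5225,.3105,.021],84.9)
ribs('top',(165,235,190,225));ribs('side',(225,275,225,310));ribs('side',(275,335,100,170));ribs('top',(325,415,190,235))
E
```

```text
t 30.2 p [0.47 0.29 0.16] now [-5.14  2.79 13.76] turn [0.19 0.07 0.23] after [-5.14  2.85 13.74]
top [191.7 196.2] 33 [9. 3.] 90.0
side [239.9 265.9] 131 [23.1  9.4] 17.5
side [234.6 283.8] 153 [21.6 10.4] 16.7
side [300.6 149.2] 106 [16.5  6.9] 11.3
top [345.5 212.9] 57 [16.  3.] 90.0
```

Call:
{"method": "servo_tool", "body": {"increments": [[-1.7,0.9,1,0,0,0,0.2],[-1.7,0.9,1,0,0,0,0.2],[-1.7,0.9,1,0,0,0,0.2],[0,0,1,0,0,0,0.2],[0,0,0,0,0,0,0.2]]}}

```text
clock: 30.95
position: [0.5198, 0.3023, 0.1163]
ee_rot: [-0.002, 0.046, 0.999, -0.001]
contact_force: [-0.4, 0.1, 0.2]
width: 0.0343
gripper_force: 0.0
```

```bash
python3 - <<'E'
from h import *
plan([.5225,.3105,.021],84.9)
for z in(.064,.067):print(onz('top',(345.5,212.9),z))
E
```

```text
t 30.9 p [0.52 0.3  0.12] now [-0.24  0.86  9.53] turn [-0.14 -0.24 -0.12] after [-0.2   0.84  9.53]
[ 0.47 -0.2   0.06]
[ 0.47 -0.2   0.07]
```

Call:
{"method": "servo_tool", "body": {"increments": [[-0.2,0.85,2.5,0,0,0,0.2],[0,0,3,0,0,0,0.2],[0,0,3,0,0,0,0.2],[0,0,1,0,0,0,0.2],[0,0,0,0,0,0,0.2]]}}

```text
clock: 31.45
position: [0.5224, 0.3115, 0.0222]
ee_rot: [-0.002, 0.045, 0.999, -0.001]
contact_force: [0.0, -0.4, 0.8]
width: 0.0341
gripper_force: 0.0
```

Call:
{"method": "servo_tool", "body": {"increments": [[0,0,0,0,0,0,1],[0,0,0,0,0,0,1],[0,0,0,0,0,0,1],[0,0,0,0,0,0,1],[0,0,0,0,0,0,1]]}}

```text
clock: 31.95
position: [0.5252, 0.3127, 0.0247]
ee_rot: [0.001, 0.045, 0.999, 0.0]
contact_force: [-0.8, -2.0, 6.2]
width: 0.0121
gripper_force: 52.0
```

Call:
{"method": "servo_tool", "body": {"increments": [[0,0,-1,0,0,0,1],[0,0,-3,0,0,0,1],[0,0,-4,0,0,0,1],[2,0,-4,0,0,0,1],[3,0,-2,0,0,0,1]]}}

```text
clock: 32.45
position: [0.477, 0.3183, 0.167]
ee_rot: [0.003, 0.045, 0.999, 0.002]
contact_force: [-0.1, 0.5, -1.6]
width: 0.0121
gripper_force: 51.0
```

Call:
{"method": "servo_tool", "body": {"increments": [[0,-4,0,0,0,-6.7,1],[0,-4,0,0,0,0,1],[0,-4,0,0,0,0,1],[0,-4,0,0,0,0,1],[0,-4,0,0,0,0,1]]}}

```text
clock: 32.95
position: [0.4747, 0.1163, 0.1635]
ee_rot: [0.0, -0.014, 1.0, 0.0]
contact_force: [1.2, 1.1, -1.5]
width: 0.0119
gripper_force: 51.0
```

```bash
python3 - <<'E'
from h import *
plan([.4758,-.251,.16],91.6); print(manip.get_state()['width'])
E
```

```text
t 33.0 p [0.47 0.12 0.16] now [  0.93 -36.72   0.33] turn [0.03 0.03 0.02] after [  0.92 -36.72   0.35]
0.011932727886302313
```

Call:
{"method": "servo_tool", "body": {"increments": [[0.1,-4,0,0,0,0,1],[0.1,-4,0,0,0,0,1],[0.1,-4,0,0,0,0,1],[0.1,-4,0,0,0,0,1],[0.1,-4,0,0,0,0,1]]}}

```text
clock: 33.45
position: [0.4754, -0.0839, 0.1635]
ee_rot: [0.0, -0.014, 1.0, 0.0]
contact_force: [0.9, -0.0, -1.4]
width: 0.0121
gripper_force: 51.0
```

Call:
{"method": "servo_tool", "body": {"increments": [[0.1,-4,0,0,0,0,1],[0.1,-4,0,0,0,0,1],[0.1,-4,0,0,0,0,1],[0.1,-4,0,0,0,0,1],[0,0,0,0,0,0,1]]}}

```text
clock: 33.95
position: [0.4767, -0.2479, 0.1633]
ee_rot: [0.001, -0.012, 1.0, -0.002]
contact_force: [0.9, 0.5, -1.5]
width: 0.0125
gripper_force: 51.0
```

```bash
python3 - <<'E'
from h import *
plan([.4758,-.251,.0335],91.6); print(manip.get_state()['width'])
E
```

```text
t 34.0 p [ 0.48 -0.25  0.16] now [ 0.12 -0.26 12.98] turn [-0.2   0.08 -0.27] after [ 0.1  -0.31 12.98]
0.012520916005211796
```

Call:
{"method": "servo_tool", "body": {"increments": [[0.1,-0.3,3,0,0,0,1],[0,0,4,0,0,0,1],[0,0,3,0,0,0,1],[0,0,1.6,0,0,0,1],[0,0,0.5,0,0,0,1]]}}

```text
clock: 34.45
position: [0.4797, -0.2506, 0.0462]
ee_rot: [0.004, -0.014, 1.0, -0.005]
contact_force: [-3.1, -6.6, 37.0]
width: 0.0124
gripper_force: 64.0
```

Call:
{"method": "servo_tool", "body": {"increments": [[0,0,0.4,0,0,0,1],[0,0,0.3,0,0,0,1],[0,0,0.2,0,0,0,1],[0,0,0.1,0,0,0,1],[0,0,0,0,0,0,1]]}}

```text
clock: 34.95
position: [0.4849, -0.2541, 0.0428]
ee_rot: [0.011, -0.014, 1.0, -0.009]
contact_force: [-1.3, -7.2, 44.9]
width: 0.0126
gripper_force: 81.9
```

Call:
{"method": "servo_tool", "body": {"increments": [[0,0,-1,0,0,0,1],[0,0,-2,0,0,0,1],[0,0,-2,0,0,0,1],[0,0,0,0,0,0,1],[0,0,0,0,0,0,1]]}}

```text
clock: 35.45
position: [0.4753, -0.2451, 0.0821]
ee_rot: [0.0, -0.014, 1.0, 0.0]
contact_force: [0.0, -0.1, -1.8]
width: 0.0124
gripper_force: 58.3
```

```bash
python3 - <<'E'
from h import *
plan([.4758,-.251,.0335],91.6)
S=snap('side');T=snap('top')
cv2.imwrite('pics/c11.png',np.hstack([cv2.resize(S[90:170,255:335],(400,400)),cv2.resize(T[170:250,330:410],(400,400))])[:,:,::-1])
E
```

```text
t 35.5 p [ 0.48 -0.25  0.08] now [-0.03 -0.59  4.86] turn [0.01 0.03 0.01] after [-0.04 -0.59  4.86]
```

View pics/c11.png

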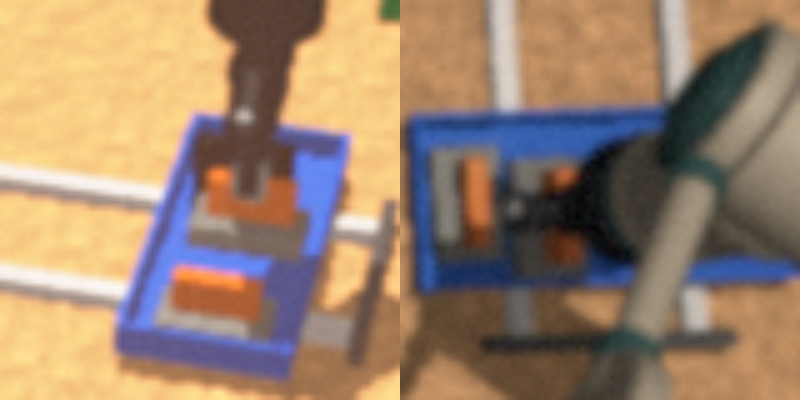

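The view shows both sleds level. The held one clears its neighbour, so what touched was the gripper body on the handle plate top (the heights fit). I'll use the right half instead, at −100 and −52 mm, where the body clears the plate.

Call:
{"method": "servo_tool", "body": {"increments": [[0,0,-4,0,0,0,1],[0,0,-4,0,0,0,1],[-0.1,-3,0,0,0,0,1],[-0.1,-4,0,0,0,0,1],[-0.1,-4,0,0,0,0,1]]}}

```text
clock: 36.05
position: [0.481, -0.3559, 0.1611]
ee_rot: [-0.001, -0.014, 1.0, 0.001]
contact_force: [0.5, 0.2, -0.7]
width: 0.0125
gripper_force: 58.3
```

Call:
{"method": "servo_tool", "body": {"increments": [[0,-4,0,0,0,0,1],[0,0,0,0,0,0,1],[0,0,0,0,0,0,1],[0,0,0,0,0,0,1],[0,0,0,0,0,0,1]]}}

```text
clock: 36.55
position: [0.4822, -0.3941, 0.1615]
ee_rot: [-0.0, -0.014, 1.0, 0.001]
contact_force: [-0.4, 0.3, -1.4]
width: 0.0121
gripper_force: 58.1
```

```bash
python3 - <<'E'
from h import *
plan([.4790,-.3955,.0335],91.6)
E
```

```text
t 36.5 p [ 0.48 -0.39  0.16] now [ 0.31 -0.15 12.8 ] turn [ 0.08 -0.04  0.04] after [ 0.32 -0.13 12.8 ]
```

```bash
cat >> h.py <<'E'
def blue():
    T=snap('top').astype(int); m=((T[...,2]>110)&(T[...,0]<70)&(T[...,2]-T[...,1]>50)).astype(np.uint8);m[:,:320]=0;m[:,425:]=0
    for x in (334,336,338,341,344,347,380,390,395,400,405): 
        r=np.nonzero(m[:,x])[0]
        if len(r)>2: print(x,r.min(),r.max(),onz('top',(x,r.min()-.5),.041)[:2].round(4),onz('top',(x,r.max()+.5),.041)[:2].round(4))
E
python3 - <<'E'
from h import *
blue()
cv2.imwrite
T=cv2.imread('pics/top0.png')[:,:,::-1].astype(int);m=((T[...,2]>110)&(T[...,0]<70)&(T[...,2]-T[...,1]>50))
for x in (338,344,395,405):
    r=np.nonzero(m[:,x])[0];print('old',x,r.min(),r.max())
print([(d['at'],d['p']) for d in finder.tip_of('tray','side')],[(d['at'],d['p']) for d in finder.tip_of('tray_grip','side')])
ribs('side',(270,335,95,170))
E
```

```text
334 194 226 [ 0.541  -0.1708] [ 0.4299 -0.1672]
336 194 227 [ 0.541  -0.1775] [ 0.4265 -0.1738]
338 194 227 [ 0.5409 -0.1843] [ 0.4265 -0.1805]
341 194 226 [ 0.5408 -0.1945] [ 0.4297 -0.1906]
344 194 226 [ 0.5407 -0.2046] [ 0.4296 -0.2007]
347 193 226 [ 0.544  -0.2149] [ 0.4295 -0.2107]
380 192 225 [ 0.5464 -0.3268] [ 0.4318 -0.3215]
390 192 217 [ 0.5461 -0.3607] [ 0.4583 -0.3563]
395 192 207 [ 0.546  -0.3776] [ 0.4918 -0.3749]
400 192 207 [ 0.5458 -0.3946] [ 0.4916 -0.3917]
405 191 218 [ 0.5491 -0.4117] [ 0.4545 -0.4066]
old 338 197 230
old 344 197 230
old 395 195 228
old 405 196 228
[([301.6, 139.0], 0.96), ([307.7, 213.7], 0.67)] [([304.4, 119.7], 0.56)]
side [297.8 148.8] 113 [16.9  7.3] 7.1
```

The carriage slid about 11 mm toward home, taking its sled with it. I'll correct the x target to 0.491.

Call:
{"method": "servo_tool", "body": {"increments": [[-0.85,-0.15,3,0,0,0,1],[0,0,4,0,0,0,1],[0,0,3,0,0,0,1],[0,0,1,0,0,0,1],[0,0,0.5,0,0,0,1]]}}

```text
clock: 37.25
position: [0.4908, -0.3964, 0.0463]
ee_rot: [-0.0, -0.014, 1.0, 0.001]
contact_force: [0.2, 0.5, -1.7]
width: 0.0117
gripper_force: 58.2
```

Call:
{"method": "servo_tool", "body": {"increments": [[0,0,0.4,0,0,0,1],[0,0,0.3,0,0,0,1],[0,0,0.2,0,0,0,1],[0,0,0,0,0,0,1],[0,0,0,0,0,0,1]]}}

```text
clock: 37.75
position: [0.4912, -0.3972, 0.0386]
ee_rot: [0.0, -0.014, 1.0, -0.0]
contact_force: [-0.1, -0.1, -1.4]
width: 0.012
gripper_force: 58.2
```

Call:
{"method": "servo_tool", "body": {"increments": [[0,0,0.2,0,0,0,1],[0,0,0.2,0,0,0,1],[0,0,0.1,0,0,0,1],[0,0,0,0,0,0,1],[0,0,0,0,0,0,1]]}}

```text
clock: 38.25
position: [0.4909, -0.3969, 0.0335]
ee_rot: [0.0, -0.014, 1.0, -0.0]
contact_force: [-1.2, 1.4, 3.0]
width: 0.0121
gripper_force: 58.6
```

Call:
{"method": "servo_tool", "body": {"increments": [[0,0,0,0,0,0,0.4],[0,0,0,0,0,0,0.4],[0,0,0,0,0,0,0.4],[0,0,-1,0,0,0,0.4],[0,0,-3,0,0,0,0.4]]}}

```text
clock: 38.75
position: [0.4892, -0.3952, 0.0708]
ee_rot: [-0.002, -0.014, 1.0, 0.002]
contact_force: [-0.5, 0.2, 0.5]
width: 0.0253
gripper_force: 0.0
```

Call:
{"method": "servo_tool", "body": {"increments": [[0,0,-5,0,0,0,0.2],[0,0,-4,0,0,6.7,0.2],[0.5,4.5,0,0,0,0,0.2],[0.5,4.5,0,0,0,0,0.2],[0.5,4.5,0,0,0,0,0.2]]}}

```text
clock: 39.25
position: [0.4881, -0.2601, 0.1642]
ee_rot: [0.001, 0.045, 0.999, -0.0]
contact_force: [0.8, 0.2, -0.8]
width: 0.034
gripper_force: 0.0
```

Call:
{"method": "servo_tool", "body": {"increments": [[0.5,4.5,0,0,0,0,0.2],[0.5,4.5,0,0,0,0,0.2],[0.5,4.5,0,0,0,0,0.2],[0.5,4.5,0,0,0,0,0.2],[0.5,4.5,0,0,0,0,0.2]]}}

```text
clock: 39.75
position: [0.4832, -0.0331, 0.164]
ee_rot: [0.001, 0.045, 0.999, -0.0]
contact_force: [1.1, 0.7, -1.0]
width: 0.0346
gripper_force: 0.0
```

Call:
{"method": "servo_tool", "body": {"increments": [[0.5,4.5,0,0,0,0,0.2],[0.5,4.5,0,0,0,0,0.2],[0.5,4.5,0,0,0,0,0.2],[0,4.5,0,0,0,0,0.2],[0,4.5,0,0,0,0,0.2]]}}

```text
clock: 40.25
position: [0.4883, 0.1926, 0.1641]
ee_rot: [0.001, 0.045, 0.999, 0.0]
contact_force: [-0.4, -0.2, 0.2]
width: 0.0343
gripper_force: 0.0
```

```bash
python3 - <<'E'
from h import *
plan([.5225,.3690,.023],84.9)
ribs('top',(165,235,190,225));ribs('side',(225,275,225,310));ribs('side',(275,335,90,170));ribs('top',(325,425,185,235));blue()
E
```

```text
t 40.2 p [0.49 0.19 0.16] now [-1.81 17.87 14.12] turn [ 0.03  0.1  -0.  ] after [-1.83 17.87 14.11]
side [234.9 284.8] 123 [20.2  9.5] 18.4
side [309.1 115.9] 42 [15.6  5. ] 23.2
side [297.7 148.8] 110 [17.   6.7] 10.6
top [403.  207.9] 54 [16.2  3.1] 85.6
top [345.4 210.2] 56 [16.  3.] 90.0
334 194 226 [ 0.54 -0.17] [ 0.43 -0.17]
336 194 227 [ 0.54 -0.18] [ 0.43 -0.17]
338 195 227 [ 0.54 -0.18] [ 0.43 -0.18]
341 194 227 [ 0.54 -0.19] [ 0.43 -0.19]
344 195 226 [ 0.54 -0.2 ] [ 0.43 -0.2 ]
347 195 226 [ 0.54 -0.21] [ 0.43 -0.21]
380 192 225 [ 0.55 -0.33] [ 0.43 -0.32]
390 192 225 [ 0.55 -0.36] [ 0.43 -0.35]
395 193 225 [ 0.54 -0.38] [ 0.43 -0.37]
400 191 225 [ 0.55 -0.39] [ 0.43 -0.39]
405 192 225 [ 0.55 -0.41] [ 0.43 -0.41]
```

Call:
{"method": "servo_tool", "body": {"increments": [[-0.6,4.5,1,0,0,0,0.2],[-0.6,4.5,1,0,0,0,0.2],[-0.6,4.5,1,0,0,0,0.2],[0,4.3,1,0,0,0,0.2],[0,0,0,0,0,0,0.2]]}}

```text
clock: 41.0
position: [0.5226, 0.3691, 0.1213]
ee_rot: [-0.001, 0.044, 0.999, 0.001]
contact_force: [-0.6, -1.1, -0.4]
width: 0.0343
gripper_force: 0.0
```

```bash
python3 - <<'E'
from h import *
plan([.5225,.3690,.023],84.9)
E
```

```text
t 41.0 p [0.52 0.37 0.12] now [-0.01 -0.02  9.83] turn [ 0.08 -0.09  0.05] after [ 0.01 -0.01  9.83]
```

Call:
{"method": "servo_tool", "body": {"increments": [[0,0,2.5,0,0,0,0.2],[0,0,3,0,0,0,0.2],[0,0,3,0,0,0,0.2],[0,0,1.1,0,0,0,0.2],[0,0,0.2,0,0,0,0.2]]}}

```text
clock: 41.5
position: [0.5216, 0.3641, 0.024]
ee_rot: [-0.001, 0.046, 0.999, -0.001]
contact_force: [-1.0, 0.7, 1.0]
width: 0.0342
gripper_force: 0.0
```

Call:
{"method": "servo_tool", "body": {"increments": [[0,0,0,0,0,0,1],[0,0,0,0,0,0,1],[0,0,0,0,0,0,1],[0,0,0,0,0,0,1],[0,0,0,0,0,0,1]]}}

```text
clock: 42.0
position: [0.5235, 0.3671, 0.0265]
ee_rot: [0.002, 0.045, 0.999, 0.001]
contact_force: [1.3, 0.1, 4.3]
width: 0.0115
gripper_force: 52.0
```

Call:
{"method": "servo_tool", "body": {"increments": [[0,0,-1,0,0,0,1],[0,0,-3,0,0,0,1],[0,0,-4,0,0,0,1],[2,0,-4,0,0,0,1],[3,0,-2,0,0,0,1]]}}

```text
clock: 42.5
position: [0.4741, 0.3714, 0.1686]
ee_rot: [0.002, 0.045, 0.999, 0.001]
contact_force: [0.0, 0.7, -2.5]
width: 0.012
gripper_force: 51.3
```

Call:
{"method": "servo_tool", "body": {"increments": [[0,-4,0,0,0,-6.7,1],[0,-4,0,0,0,0,1],[0,-4,0,0,0,0,1],[0,-4,0,0,0,0,1],[0,-4,0,0,0,0,1]]}}

```text
clock: 43.0
position: [0.4717, 0.1695, 0.165]
ee_rot: [-0.001, -0.014, 1.0, -0.0]
contact_force: [1.6, 0.4, -0.3]
width: 0.012
gripper_force: 51.2
```

Call:
{"method": "servo_tool", "body": {"increments": [[0,-4,0,0,0,0,1],[0,-4,0,0,0,0,1],[0,-4,0,0,0,0,1],[0,-4,0,0,0,0,1],[0,-4,0,0,0,0,1]]}}

```text
clock: 43.5
position: [0.4773, -0.0301, 0.165]
ee_rot: [-0.001, -0.014, 1.0, 0.0]
contact_force: [0.6, 0.9, -1.5]
width: 0.0119
gripper_force: 51.2
```

```bash
python3 - <<'E'
from h import *
plan([.4895,-.347,.16],91.6); print(manip.get_state()['width'])
np.set_printoptions(precision=4)
print(onz('top',(403,207.9),.066)); print(onz('top',(345.4,210.2),.066))
E
```

```text
t 43.5 p [ 0.48 -0.03  0.17] now [ -0.34 -31.71   0.48] turn [ 0.04 -0.1  -0.01] after [ -0.33 -31.71   0.5 ]
0.01187379654945706
[ 0.4888 -0.3913  0.066 ]
[ 0.4829 -0.201   0.066 ]
```

Call:
{"method": "servo_tool", "body": {"increments": [[0,-4.5,0,0,0,0,1],[0,-4.5,0,0,0,0,1],[0,-4.5,0,0,0,0,1],[0,-4.5,0,0,0,0,1],[0,-4.5,0,0,0,0,1]]}}

```text
clock: 44.0
position: [0.4837, -0.2548, 0.1649]
ee_rot: [-0.001, -0.014, 1.0, 0.001]
contact_force: [0.1, 0.1, -2.8]
width: 0.012
gripper_force: 51.3
```

Call:
{"method": "servo_tool", "body": {"increments": [[0,-4.5,0,0,0,0,1],[0,-4.6,0,0,0,0,1],[0,0,0,0,0,0,1],[0,0,0,0,0,0,1],[0,0,0,0,0,0,1]]}}

```text
clock: 44.5
position: [0.4867, -0.3433, 0.1646]
ee_rot: [-0.001, -0.014, 1.0, 0.001]
contact_force: [-0.4, 1.0, -1.2]
width: 0.012
gripper_force: 51.2
```

```bash
python3 - <<'E'
from h import *
plan([.4895,-.3465,.07],91.6)
for c in('side','top'): print([(np.round(d['at'],1),round(d['p'],2)) for d in finder.tip_of('tray_grip',c)])
T=snap('top')
cv2.imwrite('pics/c12.png',np.hstack([cv2.resize(snap('side')[80:170,260:350],(400,400)),cv2.resize(T[170:250,330:430],(400,320)).repeat(1,0) if 0 else cv2.resize(T[160:260,330:430],(400,400))])[:,:,::-1])
E
```

```text
t 44.5 p [ 0.49 -0.34  0.16] now [-0.29 -0.35  9.46] turn [ 0.13 -0.08 -0.  ] after [-0.27 -0.33  9.46]
[(array([303.2, 119. ]), 0.77)]
[(array([377.5, 207.8]), 0.63)]
```

View pics/c12.png

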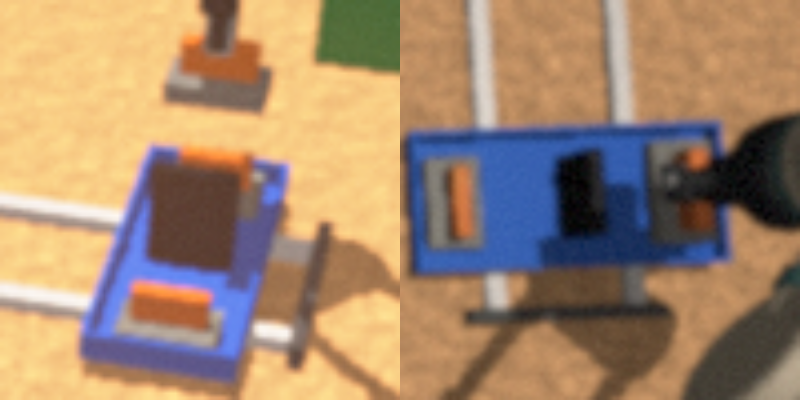

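Sled 1 lies flat in the left half, sled 2 behind the handle plate, and the third hangs level. I'll lower it carefully.

Call:
{"method": "servo_tool", "body": {"increments": [[-0.28,-0.33,2.5,0,0,0,1],[0,0,3,0,0,0,1],[0,0,3,0,0,0,1],[0,0,1.5,0,0,0,1],[0,0,0,0,0,0,1]]}}

```text
clock: 45.2
position: [0.4888, -0.3457, 0.0626]
ee_rot: [-0.002, -0.014, 1.0, 0.002]
contact_force: [0.6, 0.7, -2.2]
width: 0.0116
gripper_force: 51.2
```

Call:
{"method": "servo_tool", "body": {"increments": [[0,0,0.4,0,0,0,1],[0,0,0.4,0,0,0,1],[0,0,0,0,0,0,1],[0,0,0,0,0,0,1],[0,0,0,0,0,0,1]]}}

```text
clock: 45.7
position: [0.4906, -0.3483, 0.0576]
ee_rot: [0.0, -0.014, 1.0, -0.0]
contact_force: [-0.2, -0.2, -1.4]
width: 0.0118
gripper_force: 51.2
```

Call:
{"method": "servo_tool", "body": {"increments": [[0,0,0.3,0,0,0,1],[0,0,0.3,0,0,0,1],[0,0,0,0,0,0,1],[0,0,0,0,0,0,1],[0,0,0,0,0,0,1]]}}

```text
clock: 46.2
position: [0.4908, -0.3479, 0.0532]
ee_rot: [0.001, -0.014, 1.0, -0.0]
contact_force: [-2.1, 3.7, 10.2]
width: 0.012
gripper_force: 52.7
```

Call:
{"method": "servo_tool", "body": {"increments": [[0,0,0.3,0,0,0,1],[0,0,0.3,0,0,0,1],[0,0,0,0,0,0,1],[0,0,0,0,0,0,1],[0,0,0,0,0,0,1]]}}

```text
clock: 46.7
position: [0.4922, -0.3449, 0.0507]
ee_rot: [0.003, -0.013, 1.0, 0.002]
contact_force: [-2.9, 13.5, 30.6]
width: 0.012
gripper_force: 56.9
```

Call:
{"method": "servo_tool", "body": {"increments": [[0,0,-0.8,0,0,0,1],[0,0,0,0,0,0,1],[0,0,0,0,0,0,1],[0,0,0,0,0,0,1],[0,0,0,0,0,0,1]]}}

```text
clock: 47.2
position: [0.4898, -0.3478, 0.052]
ee_rot: [-0.001, -0.014, 1.0, 0.001]
contact_force: [1.2, 0.5, -2.1]
width: 0.0119
gripper_force: 53.0
```

```bash
python3 - <<'E'
from h import *
plan([.4895,-.3430,.0555],91.6)
np.set_printoptions(precision=4)
print(tri([303.2,119],[377.5,207.8]));ribs('side',(275,335,90,170));blue()
E
```

```text
t 47.2 p [ 0.49 -0.35  0.05] now [ 0.01  0.49 -0.35] turn [ 0.08 -0.08 -0.04] after [ 0.01  0.49 -0.35]
(array([ 0.4893, -0.2918,  0.1101]), np.float64(0.6172562903557525))
side [297.4 148.9] 112 [16.9  7.2] 4.4
334 194 226 [ 0.541  -0.1708] [ 0.4299 -0.1672]
336 193 227 [ 0.5444 -0.1776] [ 0.4265 -0.1738]
338 193 226 [ 0.5443 -0.1844] [ 0.4298 -0.1806]
341 193 226 [ 0.5442 -0.1946] [ 0.4297 -0.1906]
344 193 226 [ 0.5441 -0.2047] [ 0.4296 -0.2007]
347 193 226 [ 0.544  -0.2149] [ 0.4295 -0.2107]
380 192 196 [ 0.5464 -0.3268] [ 0.5294 -0.326 ]
390 192 196 [ 0.5461 -0.3607] [ 0.5291 -0.3599]
395 192 224 [ 0.546  -0.3776] [ 0.4347 -0.372 ]
400 191 224 [ 0.5492 -0.3948] [ 0.4346 -0.3887]
405 191 224 [ 0.5491 -0.4117] [ 0.4344 -0.4055]
```

Call:
{"method": "servo_tool", "body": {"increments": [[0,0,-0.4,0,0,0,1],[0,0.45,0,0,0,0,1],[0,0,0.4,0,0,0,1],[0,0,0.3,0,0,0,1],[0,0,0,0,0,0,1]]}}

```text
clock: 47.8
position: [0.4897, -0.3431, 0.0493]
ee_rot: [-0.001, -0.014, 1.0, 0.0]
contact_force: [-0.7, -0.2, -2.7]
width: 0.0115
gripper_force: 52.9
```

Call:
{"method": "servo_tool", "body": {"increments": [[0,0,0.2,0,0,0,1],[0,0,0.2,0,0,0,1],[0,0,0,0,0,0,1],[0,0,0,0,0,0,1],[0,0,0,0,0,0,1]]}}

```text
clock: 48.3
position: [0.4902, -0.3436, 0.0461]
ee_rot: [0.0, -0.014, 1.0, -0.0]
contact_force: [0.1, 0.1, -2.6]
width: 0.0117
gripper_force: 52.9
```

Clear now, so I'll continue gently.

Call:
{"method": "servo_tool", "body": {"increments": [[0,0,0.2,0,0,0,1],[0,0,0.2,0,0,0,1],[0,0,0,0,0,0,1],[0,0,0,0,0,0,1],[0,0,0,0,0,0,1]]}}

```text
clock: 48.8
position: [0.4902, -0.3435, 0.042]
ee_rot: [0.0, -0.014, 1.0, 0.0]
contact_force: [-0.2, 0.1, -1.0]
width: 0.0123
gripper_force: 52.9
```

Call:
{"method": "servo_tool", "body": {"increments": [[0,0,0.2,0,0,0,1],[0,0,0.2,0,0,0,1],[0,0,0,0,0,0,1],[0,0,0,0,0,0,1],[0,0,0,0,0,0,1]]}}

```text
clock: 49.3
position: [0.4902, -0.3435, 0.038]
ee_rot: [0.0, -0.014, 1.0, 0.0]
contact_force: [-0.3, 0.1, -2.7]
width: 0.0118
gripper_force: 52.9
```

Call:
{"method": "servo_tool", "body": {"increments": [[0,0,0.15,0,0,0,1],[0,0,0.1,0,0,0,1],[0,0,0,0,0,0,1],[0,0,0,0,0,0,1],[0,0,0,0,0,0,1]]}}

```text
clock: 49.8
position: [0.4902, -0.3435, 0.0355]
ee_rot: [0.0, -0.014, 1.0, 0.0]
contact_force: [-0.5, 0.2, -1.4]
width: 0.0118
gripper_force: 52.9
```

Call:
{"method": "servo_tool", "body": {"increments": [[0,0,0.1,0,0,0,1],[0,0,0,0,0,0,1],[0,0,0,0,0,0,1],[0,0,0,0,0,0,1],[0,0,0,0,0,0,1]]}}

```text
clock: 50.3
position: [0.4902, -0.3439, 0.0349]
ee_rot: [0.0, -0.014, 1.0, -0.0]
contact_force: [-1.7, -1.4, 3.0]
width: 0.0119
gripper_force: 53.5
```

Call:
{"method": "servo_tool", "body": {"increments": [[0,0,0,0,0,0,0.4],[0,0,0,0,0,0,0.4],[0,0,0,0,0,0,0.4],[0,0,-1,0,0,0,0.4],[0,0,-3,0,0,0,0.4]]}}

```text
clock: 50.8
position: [0.4884, -0.3415, 0.0722]
ee_rot: [-0.002, -0.014, 1.0, 0.003]
contact_force: [-0.2, 0.6, 0.1]
width: 0.0256
gripper_force: 0.0
```

Call:
{"method": "servo_tool", "body": {"increments": [[0,0,-5,0,0,0,0.2],[0,0,-3,0,0,0,0.2],[0,2.5,0,0,0,0,0.2],[0,2.6,0,0,0,0,0.2],[0,0,0,0,0,0,0.2]]}}

```text
clock: 51.3
position: [0.4882, -0.2888, 0.1548]
ee_rot: [-0.0, -0.015, 1.0, 0.002]
contact_force: [-0.5, -0.6, -0.1]
width: 0.0342
gripper_force: 0.0
```

```bash
python3 - <<'E'
from h import *
S=snap('side');T=snap('top')
a=finder.tip_of('tray_grip','side');b=finder.tip_of('tray_grip','top');print([(d['at'],d['p']) for d in a],[(d['at'],d['p']) for d in b])
k=((T.astype(int).max(2)<60)).astype(np.uint8);k[:190]=0;k[225:]=0;k[:,:362]=0;k[:,:][:,390:]=0;n,l,s,c=cv2.connectedComponentsWithStats(k);print(s[1:],c[1:])
plan([.489,-.2925,.062],91.6)
ribs('side',(275,335,90,170));ribs('top',(325,425,185,235))
E
```

```text
[([306.6, 117.6], 0.77)] [([377.7, 207.6], 0.81)]
[[369 198  21  23 300]] [[378.07666667 208.07333333]]
t 51.5 p [ 0.49 -0.29  0.15] now [0.   0.05 9.24] turn [-0.01  0.02 -0.02] after [-0.    0.05  9.24]
side [308.5 115.8] 43 [16.1  4.2] 17.1
side [297.7 148.7] 115 [ 8. 17.] 90.0
top [340.3 186.5] 35 [ 4. 11.] 90.0
top [345.4 209.6] 64 [17.  3.] 90.0
top [327.1 210.4] 32 [8. 4.] 90.0
top [327.7 222.8] 40 [11.  5.] 90.0
top [421.8 225.1] 55 [15.  6.] 90.0
top [329.1 232.4] 26 [8. 4.] -0.0
```

Now I'll grip the handle plate.

Call:
{"method": "servo_tool", "body": {"increments": [[0,0,3,0,0,0,0.2],[0,0,3,0,0,0,0.2],[0,0,2,0,0,0,0.2],[0,0,1,0,0,0,0.2],[0,0,0,0,0,0,0.2]], "squeeze": 30}}

```text
clock: 52.1
position: [0.4879, -0.2924, 0.063]
ee_rot: [-0.001, -0.013, 1.0, 0.001]
contact_force: [-0.3, 0.4, 0.6]
width: 0.0343
gripper_force: 0.0
```

Call:
{"method": "servo_tool", "body": {"increments": [[0,0,0,0,0,0,1],[0,0,0,0,0,0,1],[0,0,0,0,0,0,1],[0,0,0,0,0,0,1],[0,0,0,0,0,0,1]]}}

```text
clock: 52.6
position: [0.4898, -0.2984, 0.0655]
ee_rot: [0.001, -0.014, 1.0, -0.005]
contact_force: [-0.7, -12.7, -8.7]
width: 0.0108
gripper_force: 32.2
```

Call:
{"method": "servo_tool", "body": {"increments": [[-1,-0.3,0,0,0,0,1],[-1.5,0,0,0,0,0,1],[-1.5,0,0,0,0,0,1],[-1.5,0,0,0,0,0,1],[-1.5,0,0,0,0,0,1]]}}

```text
clock: 53.1
position: [0.5588, -0.2966, 0.0655]
ee_rot: [-0.0, -0.014, 1.0, -0.002]
contact_force: [-3.6, -5.5, -3.4]
width: 0.0116
gripper_force: 32.8
```

Call:
{"method": "servo_tool", "body": {"increments": [[-1.5,0,0,0,0,0,1],[-1,0,0,0,0,0,1],[-1,0,0,0,0,0,1],[-1,0,0,0,0,0,1],[-0.5,0,0,0,0,0,1]]}}

```text
clock: 53.6
position: [0.6094, -0.2953, 0.0655]
ee_rot: [0.0, -0.014, 1.0, -0.002]
contact_force: [-2.8, -5.8, -3.3]
width: 0.0112
gripper_force: 32.8
```

```bash
python3 - <<'E'
from h import *
T=snap('top').astype(int);s=manip.get_state();print(s['position'].round(4),s['contact_force'].round(1))
m=((T[...,2]>110)&(T[...,0]<70)&(T[...,2]-T[...,1]>50)); r=((T[...,0]>110)&(T[...,1]<75)&(T[...,2]<75));r[:,:350]=0;r[150:]=0;r[:130]=0
for x in (340,345,350,355,400): q=np.nonzero(m[:,x])[0];print(x,q.min(),q.max())
ys,xs=np.nonzero(r);print(xs.min(),xs.max(),ys.min(),ys.max())
E
```

```text
[ 0.6102 -0.2953  0.0655] [-0.8 -5.7 -3.5]
340 160 191
345 158 191
350 158 180
355 158 178Traceback (most recent call last):
  File "<stdin>", line 4, in <module>
    return umr_minimum(a, axis, None, out, keepdims, initial, where)
ValueError: zero-size array to reduction operation minimum which has no identity
```

Call:
{"method": "servo_tool", "body": {"increments": [[-0.8,0,0,0,0,0,1],[-0.8,0,0,0,0,0,1],[-0.5,0,0,0,0,0,1],[-0.4,0,0,0,0,0,1],[-0.3,0,0,0,0,0,1]]}}

```text
clock: 54.15
position: [0.6245, -0.2948, 0.0654]
ee_rot: [-0.012, -0.015, 1.0, -0.002]
contact_force: [-29.5, -8.4, 10.4]
width: 0.0113
gripper_force: 34.7
```

Call:
{"method": "servo_tool", "body": {"increments": [[-0.3,0,0,0,0,0,1],[-0.3,0,0,0,0,0,1],[-0.3,0,0,0,0,0,1],[-0.2,0,0,0,0,0,1],[0,0,0,0,0,0,1]]}}

```text
clock: 54.65
position: [0.6267, -0.2947, 0.0649]
ee_rot: [-0.02, -0.014, 1.0, -0.001]
contact_force: [-40.3, -7.7, 15.2]
width: 0.0114
gripper_force: 35.7
```

Call:
{"method": "servo_tool", "body": {"increments": [[0.3,0,0,0,0,0,1],[0,0,0,0,0,0,0.2],[0,0,0,0,0,0,0.2],[0,0,0,0,0,0,0.2],[0,0,-1,0,0,0,0.2]]}}

```text
clock: 55.15
position: [0.6449, -0.2905, 0.0739]
ee_rot: [-0.001, -0.014, 1.0, 0.001]
contact_force: [0.2, 0.6, 0.0]
width: 0.0341
gripper_force: 0.0
```

Call:
{"method": "servo_tool", "body": {"increments": [[0,0,-4,0,0,0,0.2],[0,0,-5,0,0,0,0.2],[0,0,-3,0,0,0,0.2],[4,0,0,0,0,0,0.2],[4,0,0,0,0,0,0.2]]}}

```text
clock: 55.65
position: [0.5663, -0.2936, 0.1969]
ee_rot: [0.002, -0.015, 1.0, -0.001]
contact_force: [-0.6, 0.3, 0.6]
width: 0.0341
gripper_force: 0.0
```

Call:
{"method": "servo_tool", "body": {"increments": [[4,0,0,0,0,0,0.2],[4,0,0,0,0,0,0.2],[4,0,0,0,0,0,0.2],[4,0,0,0,0,0,0.2],[0,0,0,0,0,0,0.2]]}}

```text
clock: 56.15
position: [0.401, -0.2969, 0.1956]
ee_rot: [-0.001, -0.013, 1.0, -0.0]
contact_force: [0.2, -1.1, 0.1]
width: 0.0343
gripper_force: 0.0
```

```bash
python3 - <<'E'
from h import *
S=snap('side');T=snap('top');print(manip.get_state()['position'])
for n in('flap_bar','stay_bar','canister','tape','clutch','weight','torch','tray','rail'): print(n,[[(np.round(d['at'],1).tolist(),round(d['p'],2)) for d in finder.tip_of(n,c)[:1]] for c in('side','top')])
cv2.imwrite('pics/c13.png',np.hstack([cv2.resize(S[60:260,140:340],(400,400)),cv2.resize(T[100:250,280:430],(400,400))])[:,:,::-1])
E
```

```text
[ 0.40538049 -0.29817726  0.1958332 ]
flap_bar [[([204.0, 175.2], 0.71)], [([187.9, 157.1], 0.78)]]
stay_bar [[([238.0, 185.6], 0.71)], [([242.9, 174.4], 0.49)]]
canister [[([210.4, 177.1], 0.73)], [([293.1, 136.0], 0.91)]]
tape [[([307.3, 210.5], 0.82)], [([274.0, 241.5], 0.6)]]
clutch [[([205.1, 349.4], 0.98)], [([134.2, 200.8], 0.52)]]
weight [[([295.8, 197.2], 0.84)], [([291.1, 222.5], 0.83)]]
torch [[([298.9, 339.2], 0.8)], [([157.9, 251.2], 0.93)]]
tray [[([265.0, 133.6], 0.72)], [([368.8, 170.2], 0.63)]]
rail [[([280.7, 142.6], 0.65)], [([363.1, 190.6], 0.82)]]
```

View pics/c13.png

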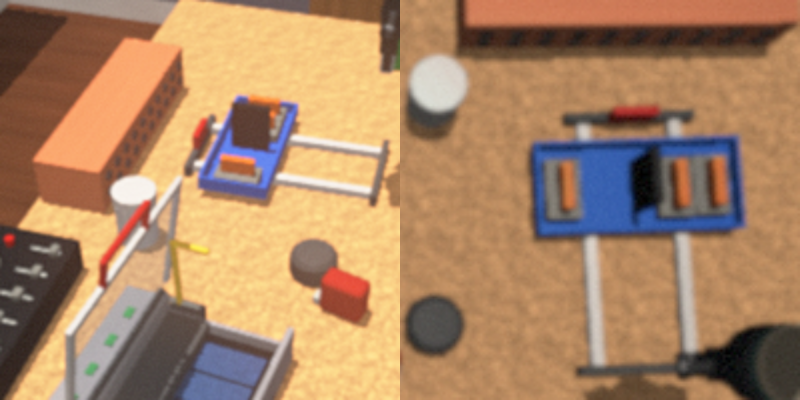

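```bash
python3 - <<'E'
from h import *
np.set_printoptions(precision=4,suppress=True)
T=snap('top').astype(int)
m=((T[...,2]>110)&(T[...,0]<70)&(T[...,2]-T[...,1]>50)); 
for x in (340,350,360,400):
    q=np.nonzero(m[:,x])[0];print(x,q.min(),q.max(),onz('top',(x,q.min()-.5),.041)[:2],onz('top',(x,q.max()+.5),.041)[:2])
f=lambda x,y:(280+(x-400)*150/400,100+y*150/400)
for n,p in (('red top edge',(635,106)),('red bottom',(635,118)),('bar far lower edge',(600,123)),('near bar',(640,372)),('rail far',(583,135))):
    print(n,f(*p),[onz('top',f(*p),z)[:2] for z in (.05,.03,.012)])
S=snap('side');a=S.astype(int);r=(a[...,0]>110)&(a[...,1]<75)&(a[...,2]<75);r[:,:230]=0;r[:,255:]=0;r[:110]=0;r[145:]=0;ys,xs=np.nonzero(r);print('side red',xs.min(),xs.max(),ys.min(),ys.max(),xs.mean(),ys.mean())
r=(T[...,0]>110)&(T[...,1]<75)&(T[...,2]<75);r[:,:350]=0;r[:,390:]=0;r[:136]=0;r[150:]=0;ys,xs=np.nonzero(r);print('top red',xs.min(),xs.max(),ys.min(),ys.max(),xs.mean(),ys.mean())
E
```

```text
340 154 187 [ 0.6786 -0.1958] [ 0.5613 -0.1918]
350 154 186 [ 0.6783 -0.2301] [ 0.5644 -0.2258]
360 153 186 [ 0.6815 -0.2645] [ 0.5641 -0.2597]
400 152 185 [ 0.6837 -0.4018] [ 0.5663 -0.3957]
red top edge (368.125, 139.75) [array([ 0.7236, -0.2913]), array([ 0.7287, -0.2978]), array([ 0.7333, -0.3037])]
red bottom (368.125, 144.25) [array([ 0.7079, -0.2906]), array([ 0.7128, -0.2972]), array([ 0.7171, -0.303 ])]
bar far lower edge (355.0, 146.125) [array([ 0.7018, -0.2456]), array([ 0.7065, -0.2514]), array([ 0.7108, -0.2565])]
near bar (370.0, 239.5) [array([ 0.386 , -0.2831]), array([ 0.3853, -0.2895]), array([ 0.3847, -0.2952])]
rail far (348.625, 150.625) [array([ 0.6863, -0.2233]), array([ 0.6908, -0.2287]), array([ 0.6949, -0.2335])]
side red 237 243 120 134 240.0566037735849 127.16981132075472
top red 359 377 140 143 368.52272727272725 141.29545454545453
```

The top view shows a gap of some 15–25 mm between the tray edge and the stop, though the carriage halted under 40 N. I'll push again with closed fingers behind the plate to confirm it is home.

Call:
{"method": "servo_tool", "body": {"increments": [[-4,0,3,0,0,0,1],[-4,0,3,0,0,0,1],[-3.5,0,3,0,0,0,1],[0,0,3,0,0,0,1],[0,0,1.5,0,0,0,1]]}}

```text
clock: 57.75
position: [0.5194, -0.2934, 0.0562]
ee_rot: [-0.002, -0.014, 1.0, 0.001]
contact_force: [-1.3, -0.1, 0.0]
width: 0.0002
gripper_force: 0.0
```

Call:
{"method": "servo_tool", "body": {"increments": [[0,0,0,0,0,0,1],[-1,0,0,0,0,0,1],[-1,0,0,0,0,0,1],[-1,0,0,0,0,0,1],[-1,0,0,0,0,0,1]]}}

```text
clock: 58.25
position: [0.5616, -0.294, 0.0608]
ee_rot: [0.001, -0.014, 1.0, -0.001]
contact_force: [0.2, 0.5, 0.6]
width: -0.0001
gripper_force: 0.0
```

Call:
{"method": "servo_tool", "body": {"increments": [[-0.5,0,0,0,0,0,1],[-0.5,0,0,0,0,0,1],[-0.5,0,0,0,0,0,1],[0,0,0,0,0,0,1],[0,0,0,0,0,0,1]]}}

```text
clock: 58.75
position: [0.5746, -0.293, 0.0594]
ee_rot: [-0.0, -0.014, 1.0, 0.0]
contact_force: [0.4, -0.6, 0.3]
width: -0.0001
gripper_force: 0.0
```

Call:
{"method": "servo_tool", "body": {"increments": [[-0.5,0,0,0,0,0,1],[-0.5,0,0,0,0,0,1],[-0.4,0,0,0,0,0,1],[0,0,0,0,0,0,1],[0,0,0,0,0,0,1]]}}

```text
clock: 59.25
position: [0.58, -0.2928, 0.0595]
ee_rot: [-0.009, -0.014, 1.0, 0.001]
contact_force: [-17.9, -1.8, 9.2]
width: 0.0
gripper_force: 9.1
```

Call:
{"method": "servo_tool", "body": {"increments": [[-0.3,0,0,0,0,0,1],[-0.3,0,0,0,0,0,1],[-0.3,0,0,0,0,0,1],[0,0,0,0,0,0,1],[0,0,0,0,0,0,1]]}}

```text
clock: 59.75
position: [0.5794, -0.2928, 0.0597]
ee_rot: [-0.018, -0.015, 1.0, 0.001]
contact_force: [-36.6, -3.5, 19.9]
width: -0.0
gripper_force: 18.6
```

The carriage doesn't budge at 37 N, so it is home. I'll retreat and check.

Call:
{"method": "servo_tool", "body": {"increments": [[1.5,0,0,0,0,0,1],[2,0,0,0,0,0,1],[2,0,-3,0,0,0,1],[2,0,-4,0,0,0,1],[2,0,-4,0,0,0,1]]}}

```text
clock: 60.25
position: [0.5019, -0.2949, 0.1703]
ee_rot: [-0.0, -0.014, 1.0, 0.0]
contact_force: [1.5, -1.3, 1.2]
width: 0.0001
gripper_force: 0.0
```

Call:
{"method": "servo_tool", "body": {"increments": [[4,0,-3,0,0,0,0],[3,0,0,0,0,0,0],[0,0,0,0,0,0,0],[0,0,0,0,0,0,0],[0,0,0,0,0,0,0]]}}

```text
clock: 60.75
position: [0.4337, -0.2972, 0.1991]
ee_rot: [0.0, -0.014, 1.0, 0.0]
contact_force: [0.7, -0.4, -0.1]
width: 0.0426
gripper_force: 0.0
```

```bash
python3 - <<'E'
from h import *
s=manip.get_state();print(s['position'],s['contact_force'])
ribs('top',(335,420,150,200));ribs('side',(240,300,90,160));ribs('top',(165,235,190,225))
T=snap('top').astype(int);m=((T[...,2]>110)&(T[...,0]<70)&(T[...,2]-T[...,1]>50))
for x in (340,360,400): q=np.nonzero(m[:,x])[0];print(x,q.min(),q.max())
for n in('flap_bar','stay_bar'): print(n,[[(np.round(d['at'],1).tolist(),round(d['p'],2)) for d in finder.tip_of(n,c)[:1]] for c in('side',)])
E
```

```text
[ 0.43371232 -0.29716029  0.19914103] [ 0.67165713 -0.41262715 -0.12190408]
top [414.4 170.5] 206 [33. 10.] 90.0
top [399.7 166.7] 55 [16.  3.] 90.0
top [342.8 168.8] 60 [16.2  3.4] 84.8
top [386.  167.9] 62 [16.2  3.5] 83.7
top [410.4 195.7] 88 [10. 16.] 90.0
top [357.8 194.8] 32 [8. 4.] 90.0
top [370.4 196.2] 81 [17.  8.] 0.0
top [395.1 194.2] 68 [ 9. 10.] 90.0
side [274.  112.7] 66 [17.7 10.3] 47.3
side [258.4 142.5] 104 [15.5  7.6] 5.7
340 154 187
360 153 186
400 152 185
flap_bar [[([204.6, 174.5], 0.93)]]
stay_bar [[([236.9, 183.8], 0.45)]]
```

```bash
python3 -c "
from rig import manip
print(manip.sign_off())"
```

```text
the job is handed in; nothing more can be done
None
```

I handed the job in at about 61 s: the flap is propped on its stay, all three sleds are flat in the carriage with ribs up, and the carriage is home. Two risks: the wrist read about 45 N while lowering the second sled, probably the gripper body on the handle plate (limit 40 N), and a gap of about 25 mm still shows at the red stop although 37–40 N would not move the carriage.

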